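# Fit a lock ring on the pouring turntable's spindle

### The job

Fit the horseshoe lock ring over the spindle of the pouring turntable: take the lock-ring pliers from the wooden tool block by their handles, put the tips between the two notched ends of the ring, squeeze the handles fully so that the ring spreads and hangs on the tips, and lower it over the spindle's nose to the groove above the washer. Finish while holding it there, handles still fully squeezed: the ring spread, level and still at groove height, with neither ring nor pliers touching the turntable, and nothing let go. Handle the ring with the pliers only, do not force it against the turntable, and leave the other things on the bench where they are.

Things in the scene. Friction and masses are not known exactly. Their poses are not given: they have to be found in the camera images.
- tool_block: Fixed wooden tool block, 56 x 196 x 66 mm high, origin under its centre, long side along its y. The pliers stand in a slot at its centre, closing along the block's y. A screwdriver stands upright 80 mm to +y (top 150 mm above the bench), a hex key 78 mm to -y (top 103 mm).
- pliers: Lock-ring pliers, 150 mm long, 140 g, steel with two black handles, upright, nose down in a slot of the block, carried by the pivot bolt's heads (24 mm along x). Origin on the pivot, 72 mm above the bench; z up along the handles, y the way handles and tips move, x along the bolt; same after a half turn about z. Uncrossed levers: squeezing the handles spreads the tips.
- pliers_grip (a point): Middle of the handles, 55 mm above the pivot: grip here, closing along the pliers' y. Outer width over the handles here: 58 mm relaxed, 34 mm at the built-in stop. Straight bars 12 mm wide (x), 20 to 90 mm above the pivot; relaxed each leans 6 degrees outward going up, parallel at 47 mm width.
- pliers_nose (a point): Point midway between the tip ends, 62 mm below the pivot, 117 mm below pliers_grip. Each tip is a 4.5 mm square pin set on edge (corners along x and y), 6 mm long under a jaw 9 mm (x) by 6 mm. Tip centres are 4 mm either side of the middle relaxed, 18 mm at the stop, where they have also risen 2 mm; they move 1.1 mm per mm of handle travel.
- pliers_left (a joint): Angle of one pliers lever, the other goes with it: 0 relaxed (tips nearly shut), 0.22 rad at the stop (tips fully apart). A return spring pushes each handle out with 8 N relaxed, 9 N at the stop (15 N with the ring on): a grip set to 54 to 57 mm already carries the pliers with the tips nearly shut; a full close with 20 N or more spreads them to the stop.
- ring: Horseshoe lock ring of flat spring steel, 4 mm thick, 30 g, flat on the bench; origin on its axis at its underside, z up, gap towards its +x. Band 5 mm wide; inner width 36 mm free (cannot pass the 38 mm spindle), 43 mm and round when spread to the pliers' stop. Spread, it hangs level on the tips by its own spring. Its ends reach out to 35 mm from the axis.
- ring_center (a point): Point on the ring's axis at mid-thickness, 2 mm above its underside.
- ring_gap (a point): Point midway between the ring's two ends, on its +x line, 29 mm from the axis, at mid-thickness. Each end has a 90 degree V notch, 8 mm wide, open to the gap; free, the notch edges are 18 mm apart, the notch bottoms 26 mm. The tips go in either side of this point, in line with the ring's y, then spread into the notches; it stays midway between the tips.
- ring_left (a joint): Angle by which one arm of the ring is spread, the other goes with it: 0 free, about 0.135 rad with the pliers at their stop. Each end resists with 2 N free, 5 N fully spread.
- turntable: Fixed turntable stand without its wheel: cast foot 184 mm across, aluminium flange 124 mm across (top at 56 mm), hub, steel washer 54 mm across with its top 72 mm above the bench; from it the steel spindle, 38 mm in diameter, stands up to 106 mm, the last 8 mm a cone narrowing to 26 mm. Origin on the axis at the bench.
- groove (a point): Point on the spindle's axis at the middle height of the ring groove, 77.5 mm above the bench; the groove is 33 mm in diameter and 6 mm high, from 74.5 to 80.5 mm.
- flat_washer: Loose plain flat washer, 48 mm across, 4 mm thick; leave alone. Origin under its centre.
- screw: Loose hex screw about 45 mm long lying on the bench; leave alone. Origin under its centre.
- stir_stick: Wooden stir stick, 150 mm, lying in front of the robot; leave alone. Origin under its centre.
- mix_cup: White mixing cup standing upside down, 72 mm wide, 85 mm high; leave alone. Origin under its centre.
- palette_knife: Palette knife, 200 mm long, lying on the bench; leave alone. Origin under its centre.
- paint_bottle: White paint bottle, 58 mm wide, 170 mm high; leave alone. Origin under its centre.
- medium_jar: Amber jar, 68 mm wide, 75 mm high; leave alone. Origin under its centre.
- steel_rule: Metal rule, 300 x 30 mm, lying on the bench; leave alone. Origin under its centre.
Mind the look-alikes: they are no part of the job. Of the things like the tool_block, leave any that is white; of the rest the smaller one is meant.

How it is judged:
By the outcome, as a careful person would: the job done as asked, in the order asked, and still so for the second after the job is handed in, while the arm keeps its last pose, push and grip.
It also fails if it takes over 64 s, if anything falls off the work surface, if the arm or the gripper's body presses on something with over 40 N, if the wrist force passes 120 N, or if a joint passes its speed limit or range.

### The arm

A 6-joint arm with a two-finger parallel gripper is mounted at the origin on the work surface. World frame = base frame: x ahead of the robot, y to its left, z up, the work surface at z = 0. Lengths are in mm, angles in rad, forces in N, time in s.
With the tool pointing down it reaches from about 300 to 1000 mm from the base axis. Payload 5.1 kg.
Tool frame: the origin (TCP) lies at the very end of the fingers, on their centre line; the grasp point (between the pads) lies 19 mm behind it (arm.pinch_z is the distance from the TCP to the grasp point, in mm); z points along the fingers, y is the line along which they close (so a half turn about z gives the same grasp; the last joint's range is limited). The gripper opens to 95 mm and grips with 3 to 60 N. Pads are 20 mm wide; open, the fingers measure 119 mm over their backs; the gripper's body (75 mm by 180 mm) begins 59 mm behind the grasp point.
Start: joints at [-1.414, 0.124, 1.65, -0, 1.367, -0.083], TCP at [154.348, -631.396, 175.956] pointing down, gripper open.
Joint ranges: [-2.61, 2.61], [-1.02, 2.33], [0.03, 2.71], [-1.35, 4.49], [0.32, 2.68], [-2.91, 2.91]. Speed limits (rad/s): [2.57, 2.57, 3.14, 3.14, 3.14, 3.14].

### API

Orientations are given as a rotation vector (axis times angle).
In Python, from cell import arm gives the robot as it stands.
- The arm moves only by the tool apply_moves, never from a script. Its argument "motion" is a list of rows, each a list of 5 numbers: the shift along the tool's x, y, z in units of 40 mm (1.0 is 40 mm), then the turn about the tool's z in units of 5 degrees (1.0 is 5 degrees), then the finger opening in mm, from 0 to 95.1. In form: [[x, y, z, yaw, hand], ...]. A call has 1 to 12 rows; each row shifts and turns the commanded pose from where the row before left it, along the tool's axes as they then stand; what a row does not reach is not made up. A row lasts 1/10 s, in which the tool goes at most 50 mm and 8.59 degrees, less where a joint would pass 70% of its speed; a pose out of reach is approached as far as the arm can. A call is refused whole if a number of a shift passes 1 or a number of a turn 1, either way. A call with a gripper value outside its range is refused whole. The fingers move at their own pace and stop on an object; "grip_force" is the grip in N (left out, the last holds). Time passes only in rows, so rows that do not move let the fingers close. It gives the time, the measured TCP pose, the force, the opening and the grip force at its end, in the units of the state.
- arm.read_state(): the state, without advancing time (a new reading comes with each control period).
- arm.camera(name): name is "side" or "top"; returns the picture (420x560x3 uint8, blue, green, red); there is no depth.
- arm.camera_params(name): a dict with "fx", "fy", "cx", "cy" (pixels), "k1" (the pictures are not rectified: a ray, as slopes to the right and down, at radius r is drawn at 1 + k1 r^2 times it, then the intrinsics apply), "R" (3x3) and "t" (3): a world point X has camera coordinates R X + t. Camera axes: x right, y down, z forward; pixel columns grow to the right and rows downward; lengths in mm; the calibration is good to about 2 mm. A picture is of the moment at which its call begins. camera_params takes no time and is no camera call.
- arm.finish_job(): hands the job in; it is judged then, once.
The state is a dict: "t": time; "joints": joint angles; "dq": joint speeds; "effort": joint torques, N m; "position": TCP position; "eef_rot": TCP orientation; "wrist_force": force on the tool from outside, world axes, zero at the start; "moment": the same for the moment, N m; "opening": finger opening in mm; "finger_force": force on a finger pad.
Only numpy, scipy, OpenCV 4.12 (cv2) and the standard library are available. Lean on these libraries where they do the work, as an engineer would, in place of code of your own. Each camera call takes 0.05 s, during which the arm holds its last target. There are 200 camera calls.

## Working session

There is one attempt and no reset: what is moved stays moved. The work goes in short steps, Python scripts to look and compute and a tool call to move; the robot and the scene stay as the last step left them, time stands still between calls to the robot, and variables do not carry over. Pictures are saved under pics/ and viewed, at most 10 in all, crops included, and the job is handed in when it is done.

Besides the shell and the picture viewer there is one more tool, called after "Emit:" as a command line: name --pt "numbers of a row" for each row, then --argument value for the rest. apply_moves: Moves the arm, as the interface text tells. Its arguments: {"type":"object","properties":{"motion":{"type":"array","items":{"type":"array","items":{"type":"number"}}},"grip_force":{"type":"number"}},"required":["motion"]}

```bash
ls; mkdir -p pics; python3 - <<'E'
from cell import arm
import cv2,numpy as np
for n in("top","side"):
    im=arm.camera(n); cv2.imwrite(f"pics/{n}0.png",im)
    cv2.imwrite(f"pics/{n}0b.png",cv2.resize(im,(800,600),interpolation=cv2.INTER_CUBIC))
    p=arm.camera_params(n); print(n,p, -np.array(p["R"]).T@np.array(p["t"]))
print(arm.read_state(),arm.pinch_z)
E
```

```text
pics
top {'fx': 427.33451588378085, 'fy': 427.33451588378085, 'cx': 279.89070020106834, 'cy': 207.04613693591187, 'k1': 0.016742191589258874, 'R': array([[-0.01849076, -0.99979292,  0.00849761],
       [-0.99342153,  0.01741093, -0.1131836 ],
       [ 0.11301222, -0.01053456, -0.99353775]]), 't': array([  11.16771616,  518.3854948 , 1269.56937358])} [ 371.7049621    15.51417912 1319.94293999]
side {'fx': 535.7093331269676, 'fy': 535.7093331269676, 'cx': 282.1858901381149, 'cy': 212.75441989516438, 'k1': -0.10859794764001954, 'R': array([[ 0.9102349 , -0.41388117, -0.01322101],
       [-0.32386043, -0.69163331, -0.64556781],
       [ 0.25804427,  0.59190011, -0.76358851]]), 't': array([-463.72844234,  236.64181573, 1796.38041868])} [   35.19506276 -1091.53688535  1518.33282295]
{'t': 0.1, 'joints': array([-1.41361843e+00,  1.24402626e-01,  1.65150925e+00, -4.12732222e-05,
        1.36747840e+00, -8.25964675e-02]), 'dq': array([ 0.0016767 , -0.00281163, -0.00413971,  0.00236738, -0.00019823,
       -0.00111089]), 'effort': array([ 1.59018946e-04, -4.18880868e+01, -3.61096895e+01,  7.76335015e-02,
        4.61924134e-02, -6.38326537e-05]), 'position': array([ 154.22570752, -630.78628642,  174.85080136]), 'eef_rot': array([-3.11725917e+00, -3.75533491e-01,  1.68617335e-04]), 'wrist_force': array([ 0.63622493,  0.15166526, -0.42488053]), 'moment': array([-0.00016382,  0.03978543,  0.04319001]), 'finger_force': 0.0, 'opening': 95.2559001172952} 18.8
```

View pics/top0b.png

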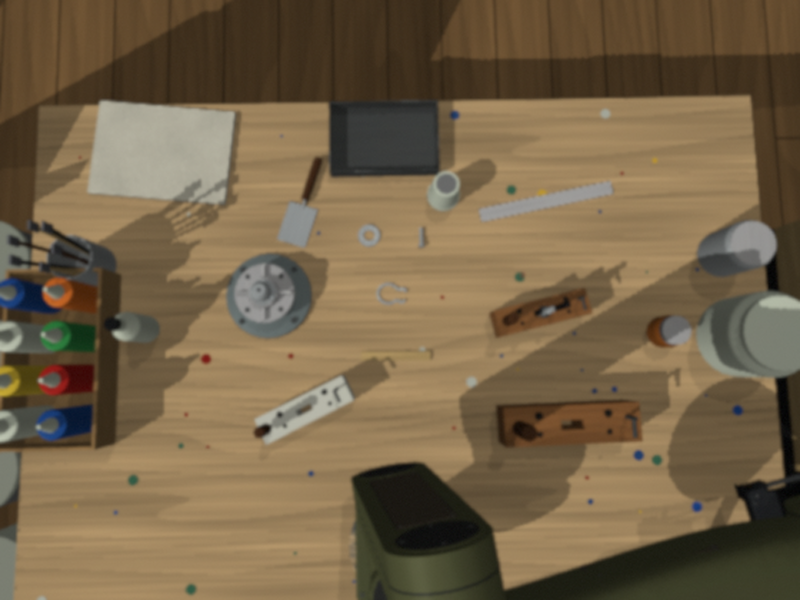

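View pics/side0b.png

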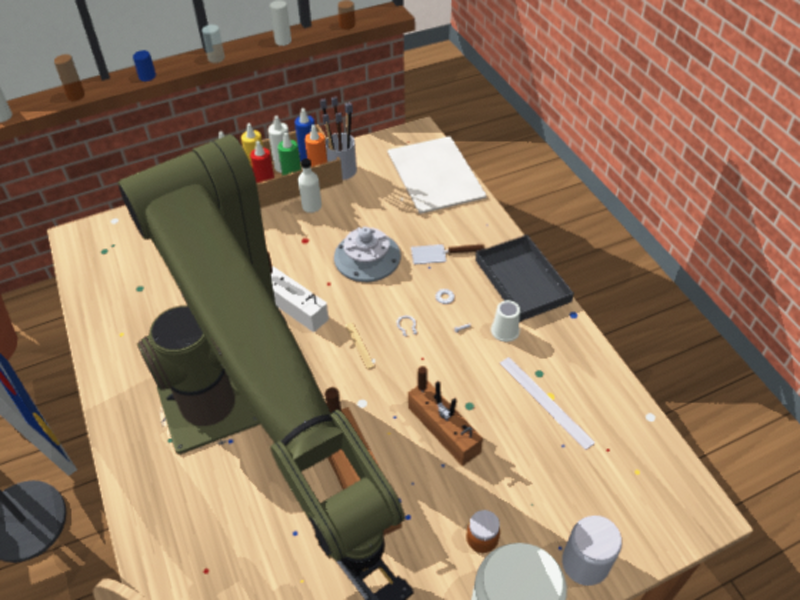

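The top view shows the small brown tool block at about (541,312), ring at (391,293) with its gap to the right, and turntable at (268,294). The larger brown block at (570,423) and the white one at (304,410) are the look-alikes. Next, enlarged crops.

```bash
cat > h.py <<'E'
from cell import arm
import cv2,numpy as np
P={n:arm.camera_params(n) for n in("top","side")}
def K(n):
    p=P[n];return np.array([[p["fx"],0,p["cx"]],[0,p["fy"],p["cy"]],[0,0,1.]]),np.array([p["k1"],0,0,0.])
def proj(n,X):
    p=P[n];k,d=K(n);return cv2.projectPoints(np.float64(X).reshape(-1,1,3),cv2.Rodrigues(p["R"])[0],p["t"],k,d)[0].reshape(-1,2)
def ray(n,uv):
    p=P[n];k,d=K(n);s=cv2.undistortPoints(np.float64(uv).reshape(-1,1,2),k,d).reshape(-1,2)
    D=np.c_[s,np.ones(len(s))]@p["R"];return -p["R"].T@p["t"],D
def onz(n,uv,z):
    C,D=ray(n,uv);return C+D*((np.broadcast_to(z,len(D))-C[2])/D[:,2])[:,None]
def crop(im,cx,cy,w,h,s):
    # pixel (u,v) of crop -> source x=x0+(u+.5)/s-.5
    x0=int(cx-w/2);y0=int(cy-h/2);c=im[y0:y0+h,x0:x0+w]
    return cv2.resize(c,None,fx=s,fy=s,interpolation=cv2.INTER_CUBIC),(x0,y0)
E
python3 - <<'E'
from h import *
t=cv2.imread("pics/top0.png");s=cv2.imread("pics/side0.png")
M=np.zeros((600,800,3),np.uint8)
for (im,cx,cy,r,c) in((t,379,218,0,0),(t,274,205,0,400),(s,310,290,300,0),(s,284,227,300,400)):
    w,h,k=(80,60,5) if im is t and c==0 else (50,37,8) if c and im is t else (80,60,5) if c==0 else (50,37,8)
    g,o=crop(im,cx,cy,w,h,k);print(o,k);M[r:r+g.shape[0],c:c+g.shape[1]]=g
M=np.clip(M*1.5,0,255).astype(np.uint8)
cv2.imwrite("pics/m1.png",M)
g1,o=crop(t,185,204,72,60,5.5);print(o);g2,o2=crop(s,257,177,72,60,5.5);print(o2)
cv2.imwrite("pics/m2.png",np.clip(np.hstack([g1,g2])*1.3,0,255).astype(np.uint8))
E
```

```text
(339, 188) 5
(249, 186) 8
(270, 260) 5
(259, 208) 8
(149, 174)
(221, 147)
```

View pics/m1.png

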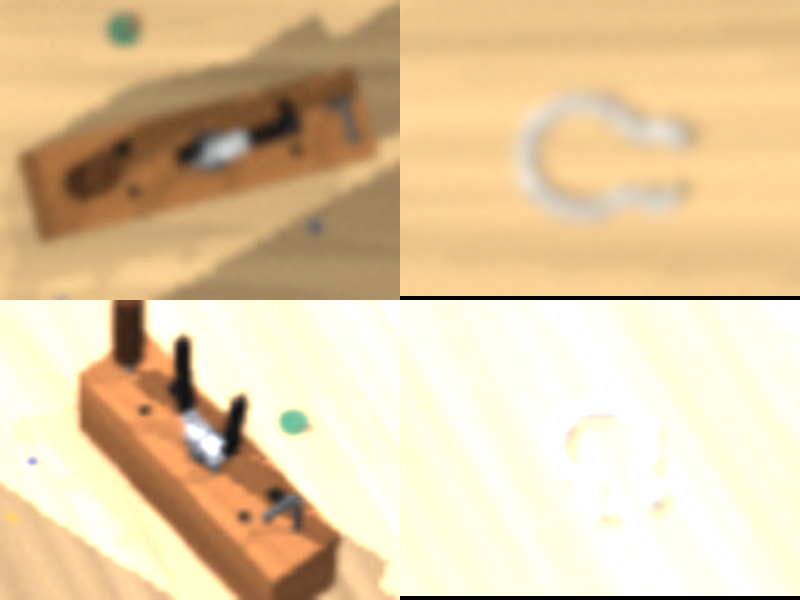

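View pics/m2.png

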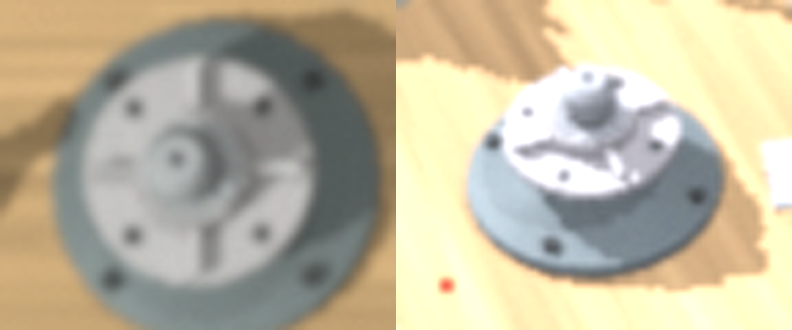

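```bash
python3 - <<'E'
from h import *
from scipy.optimize import least_squares
t=cv2.imread("pics/top0.png");s=cv2.imread("pics/side0.png")
# block
uv=np.array([[22,155],[355,68],[378,155],[42,240]])+.5;uv=uv/5-.5+[339,188]
c=onz("top",uv,66);print(c.round(1),"ctr",c.mean(0).round(1),np.linalg.norm(np.roll(c,-1,0)-c,axis=1).round(1))
d=(c[0]-c[1])+(c[3]-c[2]);print("long dir deg",np.degrees(np.arctan2(d[1],d[0])))
# pliers bolt (silver) top, pivot
b=onz("top",(np.array([[222,148]])+.5)/5-.5+[339,188],80);print("bolt",b)
sc=(np.array([[205,442-300]])+.5)/5-.5+[270,260];print("bolt side",onz("side",sc,78))
# turntable flange
for n,pts in(("top",[[83,170],[315,170],[199,55],[199,286]]),):
    uv=(np.array(pts)+.5)/5.5-.5+[149,174];w=onz(n,uv,56);print("flange",w.round(1),w.mean(0))
    uv=(np.array([[177,157]])+.5)/5.5-.5+[149,174];print("nose",onz(n,uv,106))
    uv=(np.array([[588-396,100]])+.5)/5.5-.5+[221,147];print("nose side",onz("side",uv,106))
# ring: greyness
for n,im,cc in(("top",t,(274,205)),("side",s,(285,227))):
    f=im.astype(float);g=f[...,0]/f[...,2]     # blue/red ratio, high for grey
    x0,y0=cc[0]-22,cc[1]-18;G=g[y0:y0+36,x0:x0+44];G=np.clip(G-np.median(G)-.08,0,None)
    vs,us=np.nonzero(G>0.03);w=G[vs,us];W=onz(n,np.c_[us+x0,vs+y0],3)[:,:2];
    m=np.average(W,axis=0,weights=w)
    k=np.linalg.norm(W-m,axis=1)<60;W=W[k];w=w[k]
    # fit: model of centreline: arc r20.5 + two end blocks around x 20..35,|y| 9..17
    a=np.radians(np.arange(50,311,4));ML=np.r_[np.c_[20.5*np.cos(a),20.5*np.sin(a)],[[x,q*y] for x in np.arange(17,35,2) for y in(11.,14.5) for q in(1,-1)]]
    def res(p,M=ML):
        ca,sa=np.cos(p[2]),np.sin(p[2]);Q=(W-p[:2])@np.array([[ca,-sa],[sa,ca]])
        return (np.linalg.norm(Q[:,None]-M[None],axis=2).min(1)*np.sqrt(w))
    best=min((least_squares(res,[*m,q]) for q in np.radians(np.arange(-180,180,20))),key=lambda r:r.cost)
    print(n,len(W),"ring",best.x[:2].round(1),np.degrees(best.x[2]),best.cost,best.cost/w.sum())
E
```

```text
[[ 476.8 -183.1   66. ]
 [ 525.  -382.1   66. ]
 [ 473.1 -393.    66. ]
 [ 426.6 -193.1   66. ]] ctr [ 475.4 -287.8   66. ] [204.8  53.  205.2  51.2]
long dir deg 103.36068338419753
bolt [[ 477.68459499 -297.68348158   80.        ]]
bolt side [[ 474.50910726 -295.72905752   78.        ]]
flange [[529.1 346.9  56. ]
 [526.9 222.   56. ]
 [591.  284.9  56. ]
 [465.3 284.1  56. ]] [528.07723139 284.48643784  56.        ]
nose [[528.85040557 285.3017191  106.        ]]
nose side [[519.34644403 259.73346725 106.        ]]
top 163 ring [528.2  28.5] -98.56874484837275 65.86754438151665 3.125595055906767
side 83 ring [527.4  24.4] -98.8479160762815 36.80677842494548 2.8895056217798527
```

```bash
cat >> h.py <<'E'
from scipy.optimize import least_squares
def ringpoly(k=0):
    a=np.radians(np.arange(40,321,5));o=np.c_[23*np.cos(a),23*np.sin(a)];i=np.c_[18*np.cos(a),18*np.sin(a)][::-1]
    up=np.array([[35,16],[35,9],[33,9],[29,13],[25,9],[20,9]])
    return np.r_[up[:1],[[21,16]],o,[[21,-16]],up[:1]*[1,-1],up[1:]*[1,-1],i,up[1:][::-1]]
def fitring(n,im,cc,p0):
    f=cv2.GaussianBlur(im.astype(np.float32),(0,0),.5);g=f[...,0]/f[...,2];x0,y0=cc[0]-16,cc[1]-14
    G=g[y0:y0+28,x0:x0+32];S=8;pl=ringpoly()
    def ren(p):
        c,s=np.cos(p[2]),np.sin(p[2]);X=np.c_[pl@np.array([[c,s],[-s,c]])+p[:2],np.full(len(pl),4.)]
        uv=(proj(n,X)-[x0,y0]+.5)*S-.5;m=np.zeros((28*S,32*S),np.uint8);cv2.fillPoly(m,[np.round(uv*16).astype(np.int32)],255,cv2.LINE_AA,4)
        return cv2.resize(cv2.GaussianBlur(m.astype(np.float32)/255,(0,0),.8*S),(32,28),interpolation=cv2.INTER_AREA)
    def res(p):
        m=ren(p).ravel();A=np.c_[m,np.ones(m.size)];q=np.linalg.lstsq(A,G.ravel(),rcond=None)[0];return A@q-G.ravel()
    r=least_squares(res,p0,x_scale=[1,1,.03],diff_step=[1e-3,2e-2,1e-2]);return r.x,np.std(r.fun)/np.std(G)
E
python3 - <<'E'
from h import *
t=cv2.imread("pics/top0.png");s=cv2.imread("pics/side0.png")
for n,im,cc in(("top",t,(274,205)),("side",s,(285,227))):
  for dy in(0,4):
    x,q=fitring(n,im,cc,[528,24+dy,np.radians(-98.6)]);print(n,x[:2].round(2),np.degrees(x[2]).round(1),q)
S=lambda p,o,k:(np.array(p)+.5)/k-.5+np.array(o)
print("nose side",onz("side",S([[588-396,76]],(221,147),5.5),106))
print("flange side",onz("side",S([[104,132],[287,132]],(221,147),5.5),56))
print("left corners z0",onz("top",S([[22,155],[42,240]],(339,188),5),0))
print("handle tops side",onz("side",S([[183,40],[237,100]],(270,260),5),162))
print("block side corners top",onz("side",S([[272,281],[335,242],[80,78]],(270,260),5),66))
for z in(100,162):
  R=np.array([[np.cos(.233),-np.sin(.233)],[np.sin(.233),np.cos(.233)]])
  for c in([476.5,-293],):
    for y in(27,-27):
      w=np.r_[c+R@[0,y],z];print(z,y,"top",((proj("top",w)+.5-[339,188])*5-.5).round(),"side",((proj("side",w)+.5-[270,260])*5-.5).round()+[0,300])
E
```

```text
top [528.11  28.77] -98.6 0.31402904520066177
top [528.09  28.64] -98.3 0.31475209946178623
side [527.16  24.07] -99.1 0.33869958144480733
side [527.04  23.95] -98.8 0.3389319057934225
nose side [[528.32195388 281.33315023 106.        ]]
flange side [[468.64471943 304.58859066  56.        ]
 [584.29920552 249.99739465  56.        ]]
left corners z0 [[ 482.34769461 -193.56053376    0.        ]
 [ 429.48354265 -204.05015596    0.        ]]
handle tops side [[ 469.19574788 -270.88077927  162.        ]
 [ 479.44444923 -323.71423405  162.        ]]
block side corners top [[ 470.92712843 -396.27210783   66.        ]
 [ 518.75512467 -388.45553109   66.        ]
 [ 426.47128168 -211.31635923   66.        ]]
100 27 top [[177. 159.]] side [[179. 390.]]
100 -27 top [[268. 135.]] side [[235. 447.]]
162 27 top [[203. 149.]] side [[182. 334.]]
162 -27 top [[299. 125.]] side [[239. 392.]]
```

Emit:
apply_moves --pt "0.5 0 -0.7 0 95" --pt "0.6 0 -0.7 0 95" --pt "0.6 0 -0.7 0 95" --pt "0.8 -0.5 0 0 95" --pt "0.8 -0.6 0 0 95" --pt "0.8 -0.6 0 0 95" --pt "0.8 -0.6 0 0 95" --pt "0.8 -0.6 0 0 95" --pt "0.8 -0.6 0 0 95" --pt "0.8 -0.6 0 0 95" --pt "0.8 -0.6 0 0 95" --pt "0.8 -0.6 0 0 95" --grip_force 10

```text
t: 1.3
position: [450.4, -339.3, 259.4]
eef_rot: [-3.119, -0.375, 0.001]
wrist_force: [0.3, -0.2, 0.3]
opening: 95.0
finger_force: 0.0
```

Emit:
apply_moves --pt "0.5 -0.4 0 0 95" --pt "0.3 -0.2 0 0 95" --pt "0.1 -0.1 0 0 95" --pt "0 0 0 0 95" --pt "0 0 0 0 95"

```text
t: 1.8
position: [477.6, -306.0, 259.8]
eef_rot: [3.119, 0.374, -0.001]
wrist_force: [0.3, 0.3, 0.1]
opening: 95.1
finger_force: 0.0
```

```bash
python3 - <<'E'
from h import *
M=np.zeros((600,800,3),np.uint8)
st=arm.read_state();print(st["position"],cv2.Rodrigues(st["eef_rot"])[0].round(3))
for i,n in enumerate(("top","side")):
    im=arm.camera(n);cv2.imwrite(f"pics/{n}1.png",im)
    c=proj(n,st["position"]-[0,0,60])[0];g,o=crop(im,c[0],c[1],100,150,4);print(o,(proj(n,st["position"])[0]-o+.5)*4-.5)
    M[:,400*i:400*i+400]=g
cv2.imwrite("pics/m3.png",np.clip(M*1.3,0,255).astype(np.uint8))
E
```

```text
[ 477.55306179 -305.99334297  259.79512518] [[ 0.972  0.236 -0.   ]
 [ 0.236 -0.972 -0.   ]
 [-0.001  0.    -1.   ]]
(347, 138) [230.38131109 292.48809232]
(264, 193) [205.11454767 255.49165277]
```

View pics/m3.png

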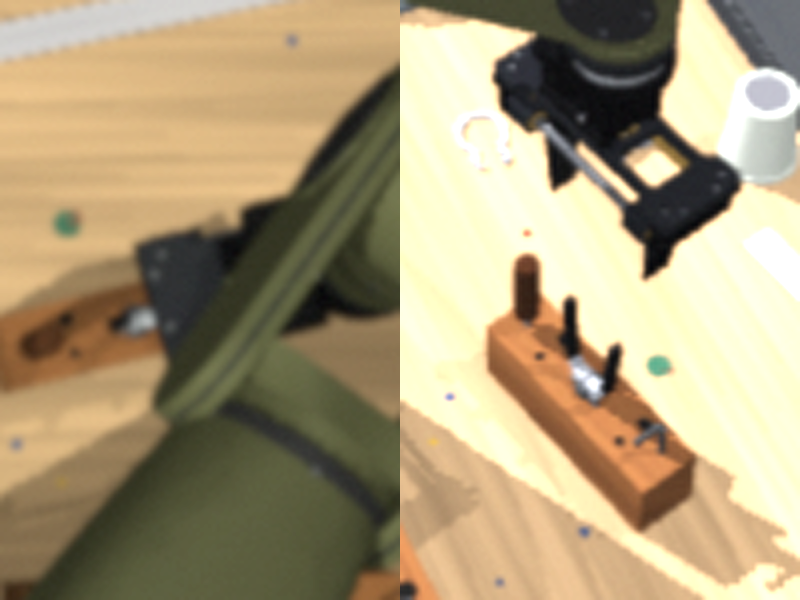

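```bash
python3 - <<'E'
from h import *
st=arm.read_state();R=cv2.Rodrigues(st["eef_rot"])[0];p=st["position"]
for y in(-59.5,-47.5,0,47.5,59.5):
  for z in (0,-19,-78): print(y,z,((proj("side",p+R@[0,y,z])[0]-[264,193]+.5)*4-.5+[400,0]).round(),((proj("top",p+R@[0,y,z])[0]-[347,138]+.5)*4-.5).round())
s=cv2.imread("pics/side1.png")
g,o=crop(s,312,250,64,50,12);print(o)
cv2.imwrite("pics/m4.png",np.clip(g*1.6,0,255).astype(np.uint8))
E
```

```text
-59.5 0 [553. 204.] [139. 317.]
-59.5 -19 [553. 188.] [147. 314.]
-59.5 -78 [554. 137.] [172. 304.]
-47.5 0 [563. 214.] [158. 312.]
-47.5 -19 [564. 198.] [165. 309.]
-47.5 -78 [565. 148.] [192. 299.]
0 0 [605. 256.] [231. 293.]
0 -19 [606. 240.] [240. 289.]
0 -78 [609. 190.] [271. 278.]
47.5 0 [649. 298.] [304. 273.]
47.5 -19 [650. 283.] [314. 270.]
47.5 -78 [654. 233.] [349. 258.]
59.5 0 [660. 309.] [322. 269.]
59.5 -19 [661. 294.] [333. 265.]
59.5 -78 [666. 244.] [369. 253.]
(280, 225)
```

View pics/m4.png

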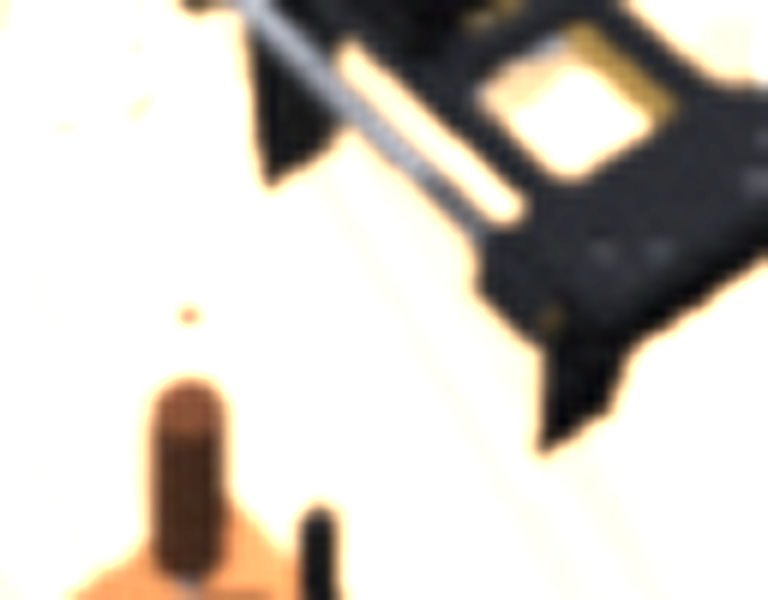

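```bash
python3 - <<'E'
from h import *
a=cv2.imread("pics/side0.png").astype(int);b=cv2.imread("pics/side1.png").astype(int)
D=np.abs(a-b).sum(2)[225:275,290:345]
for r in range(8,50,1): print(225+r,''.join('#' if v>90 else '+' if v>30 else '.' for v in D[r]))
E
```

```text
233 ..+.......+##########+.+#######...+......+#############
234 ..........+###########+.+#######+.........+############
235 ..........+############+.+#######+.........############
236 ..........+#############+.+#######+......+#############
237 ..........+#######+.+####+.+#######+....###############
238 ...........######+...+#####..#######+.+################
239 ...........#####......+#####+.#########################
240 ...........+##.........+#####+.########################
241 ............+...........+#####+.#######################
242 .........................+#####++######################
243 ..........................+############################
244 ...........................+###########################
245 ............................+##########################
246 .............................##########################
247 .............................#########################.
248 ............................+########################..
249 .............................######################....
250 .............................+####################.....
251 ................
[... 719 characters left out ...]
...................++...................
264 .+.....................................................
265 .......................................................
266 .......................................+...............
267 .......................................................
268 .+.....................................................
269 .......................................................
270 ............................................+..........
271 .................................+.....................
272 .......................................................
273 ...............................+.......................
274 ...................+...................................
```

```bash
python3 - <<'E'
from h import *
st=arm.read_state();R=cv2.Rodrigues(st["eef_rot"])[0];p=st["position"]
for dz in(0,40):
 for y in(-90,90):
  for x in(-37.5,37.5):
   print(dz,y,x,[((proj("side",p+[0,0,dz]+R@[x,y,z])[0]-[264,193]+.5)*4-.5+[400,0]).round().tolist() for z in(-78,-113)],[((proj("top",p+[0,0,dz]+R@[x,y,z])[0]-[347,138]+.5)*4-.5).round().tolist() for z in(-78,-113)])
 for y,x in((-47.5,-10),(-47.5,10),(59.5,-10),(59.5,10)):print(dz,y,x,((proj("side",p+[0,0,dz]+R@[x,y,0])[0]-[264,193]+.5)*4-.5+[400,0]).round())
# start: predicted fingertip
q=np.array([154.2,-630.8,174.9]);print("start side800",(proj("side",q)[0]/.7),(proj("side",q+[0,0,40])[0]/.7))
a=cv2.imread("pics/side0.png");g,o=crop(a,280,385,100,70,8);print(o,a.shape);cv2.imwrite("pics/m5.png",np.clip(g*1.8,0,255).astype(np.uint8))
for y in(-47.5,59.5,-59.5,47.5):
  for x in(-10,10): print(y,x,((proj("side",q+R@[x,y,0])[0]-o+.5)*8-.5).round())
E
```

```text
0 -90 -37.5 [[486.0, 137.0], [485.0, 105.0]] [[140.0, 380.0], [155.0, 377.0]]
0 -90 37.5 [[568.0, 86.0], [569.0, 54.0]] [[103.0, 255.0], [117.0, 247.0]]
0 90 -37.5 [[654.0, 302.0], [657.0, 272.0]] [[439.0, 302.0], [465.0, 295.0]]
0 90 37.5 [[737.0, 245.0], [742.0, 214.0]] [[400.0, 178.0], [425.0, 167.0]]
0 -47.5 -10 [552. 221.]
0 -47.5 10 [574. 207.]
0 59.5 -10 [649. 317.]
0 59.5 10 [670. 302.]
40 -90 -37.5 [[485.0, 101.0], [485.0, 68.0]] [[157.0, 377.0], [174.0, 373.0]]
40 -90 37.5 [[569.0, 50.0], [570.0, 16.0]] [[119.0, 246.0], [135.0, 238.0]]
40 90 -37.5 [[657.0, 267.0], [660.0, 235.0]] [[469.0, 294.0], [498.0, 288.0]]
40 90 37.5 [[742.0, 209.0], [747.0, 177.0]] [[429.0, 165.0], [456.0, 154.0]]
40 -47.5 -10 [553. 188.]
40 -47.5 10 [575. 174.]
40 59.5 -10 [652. 284.]
40 59.5 10 [674. 269.]
start side800 [366.53072593 592.83306861] [365.32996081 584.90782962]
(230, 350) (420, 560, 3)
-47.5 -10 [103. 428.]
-47.5 10 [153. 391.]
59.5 -10 [305. 691.]
59.5 10 [356. 651.]
-59.5 -10 [ 81. 399.]
-59.5 10 [131. 362.]
47.5 -10 [281. 661.]
47.5 10 [333. 621.]
```

View pics/m5.png

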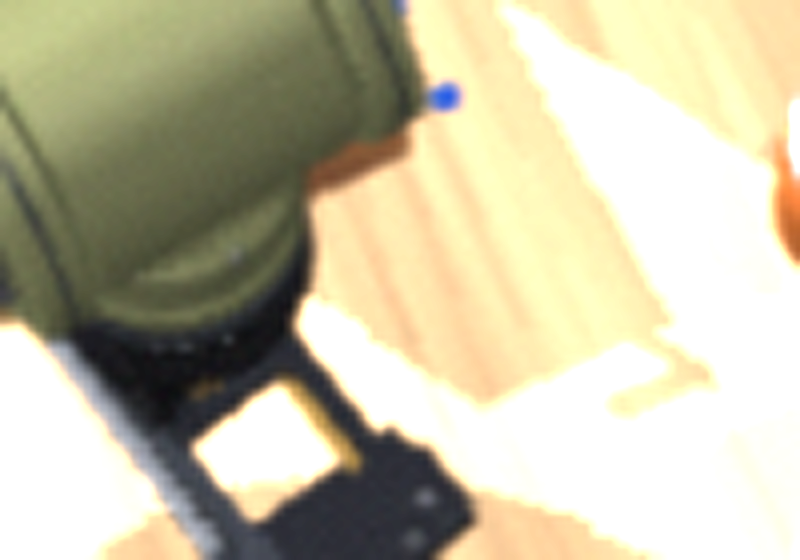

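Emit:
apply_moves --pt "0 -0.25 0.3 0 95" --pt "0 0 0.5 0 95" --pt "0 0 0.5 0 95" --pt "0 0 0.5 0 95" --pt "0 0 0.5 0 95" --pt "0 0 0.4 0 95" --pt "0 0 0 0 95" --pt "0 0 0 0 95" --pt "0 0 0 0 95"

```text
t: 2.8
position: [476.4, -296.2, 153.5]
eef_rot: [3.117, 0.375, 0.003]
wrist_force: [-0.4, -1.0, 0.1]
opening: 95.1
finger_force: 0.0
```

```bash
python3 - <<'E'
from h import *
st=arm.read_state();R=cv2.Rodrigues(st["eef_rot"])[0];p=st["position"];print(p)
im=arm.camera("side");cv2.imwrite("pics/side2.png",im)
g,o=crop(im,312,262,66,50,12);print(o);cv2.imwrite("pics/m6.png",np.clip(g*1.6,0,255).astype(np.uint8))
for dz in (0,40):
  for y,x in((-47.5,-10),(-47.5,10),(59.5,-10),(59.5,10)):print(dz,y,x,((proj("side",p+[0,0,dz]+R@[x,y,0])[0]-o+.5)*12-.5).round())
q=np.array([154.2,-630.8,174.9])
for dz in (0,40):print("start",[((proj("side",q+[0,0,dz]+R@[x,y,z])[0]-[230,350]+.5)*8-.5).round() for x,y in((37.5,-90),(37.5,90),(-37.5,90)) for z in(-78,-113)])
E
```

```text
[ 476.41553515 -296.18584656  153.47025972]
(279, 237)
0 -47.5 -10 [251. 357.]
0 -47.5 10 [311. 316.]
0 59.5 -10 [524. 633.]
0 59.5 10 [585. 591.]
40 -47.5 -10 [253. 266.]
40 -47.5 10 [314. 226.]
40 59.5 -10 [532. 546.]
40 59.5 10 [594. 502.]
start [array([128., 144.]), array([120.,  96.]), array([487., 590.]), array([486., 550.]), array([283., 749.]), array([278., 712.])]
start [array([119.,  89.]), array([111.,  40.]), array([486., 544.]), array([486., 502.]), array([278., 707.]), array([272., 668.])]
```

View pics/m6.png

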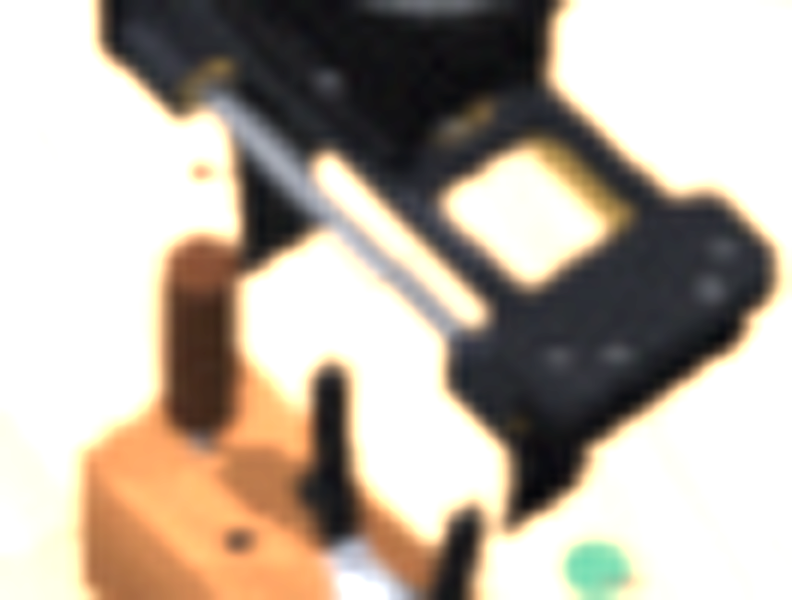

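Emit:
apply_moves --pt "0 0 0.3 0 95" --pt "0 0 0.3 0 95" --pt "0 0 0.3 0 95" --pt "0 0 0.3 0 95" --pt "0 0 0.2 0 95" --pt "0 0 0 0 95" --pt "0 0 0 0 95"

```text
t: 3.55
position: [475.8, -295.4, 95.8]
eef_rot: [-3.119, -0.376, 0.0]
wrist_force: [0.7, 0.7, -0.4]
opening: 95.1
finger_force: 0.0
```

```bash
python3 - <<'E'
from h import *
st=arm.read_state();R=cv2.Rodrigues(st["eef_rot"])[0];p=st["position"];print(p,st["wrist_force"])
im=arm.camera("side");cv2.imwrite("pics/side3.png",im)
g,o=crop(im,315,275,66,50,12);print(o);cv2.imwrite("pics/m7.png",np.clip(g*1.6,0,255).astype(np.uint8))
for dz in (0,40):
  for y,x in((-47.5,-10),(-47.5,10),(59.5,-10),(59.5,10)):print(dz,y,x,((proj("side",p+[0,0,dz]+R@[x,y,0])[0]-o+.5)*12-.5).round())
E
```

```text
[ 475.77475465 -295.44001944   95.77910256] [ 0.70995552  0.72655038 -0.38254945]
(282, 250)
0 -47.5 -10 [209. 323.]
0 -47.5 10 [268. 284.]
0 59.5 -10 [475. 597.]
0 59.5 10 [534. 555.]
40 -47.5 -10 [211. 238.]
40 -47.5 10 [271. 198.]
40 59.5 -10 [482. 514.]
40 59.5 10 [542. 471.]
```

View pics/m7.png

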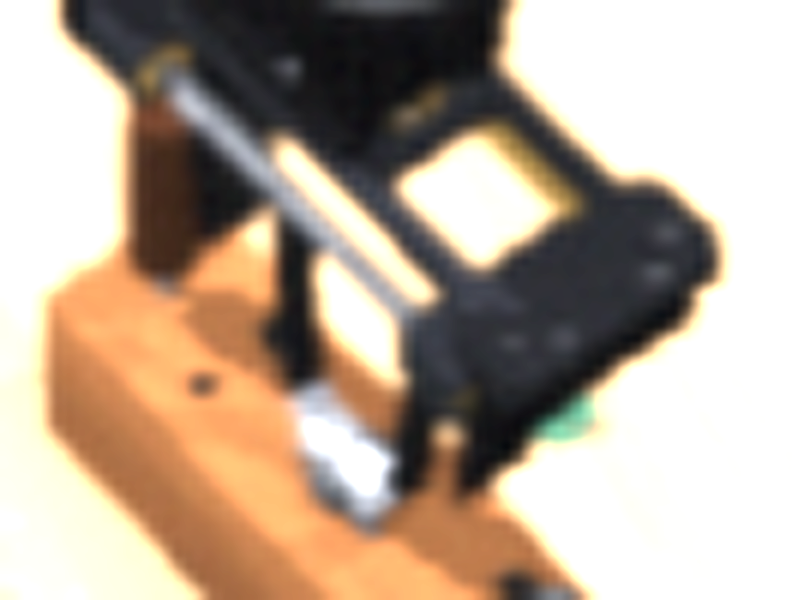

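Emit:
apply_moves --pt "0 0 0.3 0 95" --pt "0 0 0.3 0 95" --pt "0 0 0.05 0 95" --pt "0 0 0 0 80" --pt "0 0 0 0 70" --pt "0 0 0 0 62" --grip_force 15

```text
t: 4.2
position: [476.1, -295.7, 70.4]
eef_rot: [3.118, 0.376, 0.001]
wrist_force: [-0.3, -0.3, 0.2]
opening: 76.3
finger_force: 0.0
```

Emit:
apply_moves --pt "0 0 0 0 58" --pt "0 0 0 0 55.5" --pt "0 0 0 0 55.5" --pt "0 0 0 0 55.5" --pt "0 0 0 0 55.5"

```text
t: 4.7
position: [476.7, -295.9, 71.8]
eef_rot: [3.118, 0.376, 0.003]
wrist_force: [-1.2, 2.4, 5.3]
opening: 55.7
finger_force: 6.3
```

Emit:
apply_moves --pt "0 0 -0.1 0 55" --pt "0 0 -0.2 0 55" --pt "0 0 -0.2 0 55" --pt "0 0 0 0 55" --pt "0 0 0 0 55" --grip_force 25

```text
t: 5.2
position: [475.9, -295.6, 90.3]
eef_rot: [3.119, 0.376, 0.001]
wrist_force: [-0.6, 0.2, -1.9]
opening: 55.3
finger_force: 5.2
```

```bash
python3 - <<'E'
from h import *
st=arm.read_state();print(st["position"],st["wrist_force"],st["moment"],st["opening"],st["finger_force"])
E
```

```text
[ 475.89116686 -295.59121898   90.31338082] [-0.58956537  0.17997225 -1.90417736] [-0.02189403  0.01830364 -0.02960304] 55.31761761646562 5.221338284318335
```

Emit:
apply_moves --pt "0 0 -0.3 0 55" --pt "0 0 -0.5 0 55" --pt "0 0 -0.6 0 55" --pt "0 0 -0.6 0 55" --pt "0 0 -0.4 0 55" --pt "0 0 0 0 55" --pt "0 0 0 0 55" --pt "0 0 0 0 55"

```text
t: 6.0
position: [474.9, -294.8, 184.1]
eef_rot: [-3.117, -0.375, 0.003]
wrist_force: [-0.9, -0.2, -1.8]
opening: 55.3
finger_force: 5.2
```

```bash
python3 - <<'E'
from h import *
st=arm.read_state();print(st["position"],st["wrist_force"],st["opening"],st["finger_force"])
s0=cv2.imread("pics/side0.png").astype(int);im=arm.camera("side");cv2.imwrite("pics/side4.png",im);b=im.astype(int)
p=st["position"]
for z in(0,10,39,-40,-78):print(z,proj("side",p+[0,0,z]).round(1))
print("exp nose z",p[2]+39+18.8-117,proj("side",[p[0],p[1],p[2]+39+18.8-117]))
D=np.abs(s0-b).sum(2)
print("     "+''.join(str(c%10) for c in range(285,345)))
for r in range(215,310):print(r,''.join('#' if v>90 else '+' if v>35 else '.' for v in D[r,285:345]))
E
```

```text
[ 474.92745836 -294.84930172  184.12333006] [-0.9233815  -0.22239673 -1.83166199] 55.305631981924236 5.220449027256109
0 [[311.6 268.7]]
10 [[311.7 266.9]]
39 [[312.  261.3]]
-40 [[311.2 276.1]]
-78 [[310.8 282.9]]
exp nose z 124.92333006487459 [[311.02384946 279.57847165]]
     567890123456789012345678901234567890123456789012345678901234
215 ++###########################################...............
216 ...++########################################...............
217 ......+######################################...............
218 .......######################################...............
219 ......#######################################...............
220 ....########################################+...............
221 ..+##########################################...............
222 .############################################...............
223 #############################################...............
224 ############################################+...............
225 ############################################+...............
226 ########################################
[... 4715 characters left out ...]
..........................+##++..+++..............
300 .....................................+#++...................
301 ......................................++.+++................
302 .........................................+#+...+............
303 .........................................+#++++.............
304 ............................................+###............
305 ...............+.............................+##++..........
306 .........+++..................................+###+.........
307 +.......+++++...................................+##+........
308 +......+++++++....................................+.........
309 ........++++................................................
```

Emit:
apply_moves --pt "0.1 0 -0.4 0 55" --pt "0.2 -0.2 -0.5 0 55" --pt "0.3 -0.6 0 0 55" --pt "0.3 -0.7 0 0 55" --pt "0.3 -0.8 0 0 55" --pt "0.3 -0.8 0 0 55" --pt "0.3 -0.8 0 0 55" --pt "0.3 -0.8 0 0 55" --pt "0.3 -0.8 0 0 55" --pt "0.3 -0.7 0 0 55" --pt "0.2 -0.4 0 0 55" --pt "0 -0.2 0 0 55"

```text
t: 7.25
position: [524.3, -2.0, 222.6]
eef_rot: [-3.118, -0.379, -0.001]
wrist_force: [-0.4, -0.1, -1.8]
opening: 54.9
finger_force: 5.2
```

Emit:
apply_moves --pt "0 0 0 -0.5 55" --pt "0 0 0 -1 55" --pt "0 0 0 -1 55" --pt "0 0 0 -1 55" --pt "0 0 0 -1 55" --pt "0 0 0 -1 55" --pt "0 0 0 -1 55" --pt "0 0 0 -1 55" --pt "0 0 0 -1 55" --pt "0 0 0 -1 55" --pt "0 0 0 -1 55" --pt "0 0 0 -1 55"

```text
t: 8.45
position: [523.7, -4.3, 222.4]
eef_rot: [2.551, 1.833, -0.0]
wrist_force: [-0.1, -0.0, -0.5]
opening: 55.3
finger_force: 5.2
```

Emit:
apply_moves --pt "0 0 0 -1 55" --pt "0 0 0 -0.5 55" --pt "0 0 0 -0.5 55" --pt "0 0 0 0 55" --pt "0 0 0 0 55"

```text
t: 8.95
position: [523.8, -4.1, 222.2]
eef_rot: [2.386, 2.043, -0.0]
wrist_force: [1.1, -0.3, -1.7]
opening: 55.0
finger_force: 5.2
```

```bash
python3 - <<'E'
from h import *
st=arm.read_state();R=cv2.Rodrigues(st["eef_rot"])[0];p=st["position"]
print(p,R.round(3),st["wrist_force"],st["opening"],st["finger_force"],np.degrees(np.arctan2(R[1,1],R[0,1])))
d=np.r_[523,-3,91]-p;print("shift units",(R.T@d/40).round(2))
E
```

```text
[523.81989527  -4.05681646 222.2339552 ] [[ 0.154  0.988  0.   ]
 [ 0.988 -0.154 -0.   ]
 [-0.     0.    -1.   ]] [ 1.11131256 -0.25344198 -1.72211831] 54.97830479763872 5.215532157453708 -8.843740600903159
shift units [ 0.02 -0.02  3.28]
```

Emit:
apply_moves --pt "0 0 0.4 0 55" --pt "0 0 0.6 0 55" --pt "0 0 0.6 0 55" --pt "0 0 0.6 0 55" --pt "0 0 0.6 0 55" --pt "0 0 0.5 0 55" --pt "0 0 0.3 0 55" --pt "0 0 0 0 55" --pt "0 0 0 0 55" --pt "0 0 0 0 55"

```text
t: 9.95
position: [524.9, -3.8, 79.4]
eef_rot: [2.383, 2.044, 0.003]
wrist_force: [0.3, 0.4, -2.0]
opening: 55.5
finger_force: 5.2
```

```bash
python3 - <<'E'
from h import *
st=arm.read_state();p=st["position"];print(p,st["wrist_force"])
s0=cv2.imread("pics/side0.png");im=arm.camera("side");cv2.imwrite("pics/side5.png",im)
cv2.imwrite("pics/top5.png",arm.camera("top"))
n=p-[0,0,61];print("nose",n,proj("side",n).round(1),"gap",proj("side",[[522.8,-4.7,2],[522.8,-4.7,4]]).round(1))
# ASCII enlarged intensities
g0=cv2.cvtColor(s0,cv2.COLOR_BGR2GRAY);g=cv2.cvtColor(im,cv2.COLOR_BGR2GRAY)
for G in(g0,g):
  print("    "+' '.join("%3d"%c for c in range(272,302)))
  for r in range(205,242):print(r,' '.join("%3d"%v for v in G[r,272:302]))
E
```

```text
[524.93170797  -3.80729271  79.37445513] [ 0.32607822  0.35581642 -1.98532458]
nose [524.93170797  -3.80729271  18.37445513] [[286.5 228.8]] gap [[286.1 232. ]
 [286.1 231.7]]
    272 273 274 275 276 277 278 279 280 281 282 283 284 285 286 287 288 289 290 291 292 293 294 295 296 297 298 299 300 301
205 212 210 215 222 224 222 219 213 213 214 211 207 204 204 205 207 208 210 214 214 211 205 200 204 208 210 207 206 208 209
206 213 210 211 217 224 224 220 217 213 214 213 211 207 202 204 205 206 208 211 213 213 208 201 201 205 209 208 207 207 208
207 213 210 210 214 220 224 222 219 215 213 213 213 210 204 202 204 206 206 210 213 213 211 205 201 202 207 210 208 205 209
208 215 213 211 211 216 223 224 221 217 215 214 214 212 207 203 200 202 203 207 208 210 212 209 204 198 204 209 210 207 207
209 216 215 213 211 213 220 224 223 220 216 215 214 213 211 204 199 198 202 205 206 205 210 210 207 201 200 206 211 210 207
210 214 216 213 211 211 214 222 224 221 220 216 215 216 213 207 202 196 198 203 205 204 207 210 209 203 200 202 208 211 208
211 213 216 215 215 211 211 218 223 224 221 217 215 215 
[... 7799 characters left out ...]
 206 203 197 196 207 222 213 183 183 178 185 186 159 169 185 202 218 218 220 222
237 192 199 204 200 195 190 191 197 207 211 216 221 220 220 220 224 222 215 200 166 162 168 152 154 161 172 185 197 214 218
238 191 196 202 203 199 194 196 203 210 213 217 223 226 226 224 225 226 226 220 198 162 154 152 150 155 159 163 168 179 194
239 193 194 205 214 213 208 205 207 210 212 214 220 226 226 226 225 225 226 226 218 195 163 160 157 153 158 158 159 158 165
240 206 204 208 217 219 216 211 209 209 210 213 218 223 227 226 225 224 225 227 226 218 206 203 193 163 158 159 159 158 155
241 211 209 207 214 219 218 214 209 209 210 213 215 219 225 226 226 224 224 226 227 225 221 217 214 204 190 167 164 160 156
```

Emit:
apply_moves --pt "0 0 0.1 0 56.5" --pt "0 0 0.1 0 56.5" --pt "0 0 0.05 0 56.5" --pt "0 0 0 0 56.5" --pt "0 0 0 0 56.5"

```text
t: 10.55
position: [523.7, -3.7, 67.8]
eef_rot: [-2.385, -2.045, 0.0]
wrist_force: [-0.1, 0.9, -0.9]
opening: 56.8
finger_force: 5.2
```

```bash
python3 - <<'E'
from h import *
st=arm.read_state();p=st["position"];print(p,st["wrist_force"],st["opening"],st["finger_force"])
g=0
for i in range(4): im=arm.camera("side");g=g+cv2.cvtColor(im,cv2.COLOR_BGR2GRAY).astype(float)/4
cv2.imwrite("pics/side6.png",im)
n=p-[0,0,61];print("nose",n,proj("side",n).round(1))
print("    "+' '.join("%3d"%c for c in range(276,298)))
for r in range(218,240):print(r,' '.join("%3d"%v for v in g[r,276:298]))
E
```

```text
[523.7277768   -3.68490962  67.7821563 ] [-0.0870993   0.93167845 -0.90755343] 56.83460384344449 5.176942282123491
nose [523.7277768   -3.68490962   6.7821563 ] [[286.2 230.9]]
    276 277 278 279 280 281 282 283 284 285 286 287 288 289 290 291 292 293 294 295 296 297
218 221 217 187 115  49  61 140 198 203 196 194 201 195 183 159 139 178 201 206 211 212 210
219 220 222 217 190 128  84 114 158 184 176 165 178 162 141 132 166 203 203 204 209 211 211
220 219 222 223 217 192 140 113 127 140 130 119 128 118 121 159 205 215 209 204 206 210 212
221 220 220 222 223 211 178 129 114 103  84  71  74  94 139 183 215 219 214 206 204 208 212
222 220 216 214 220 207 167 138 121  96  62  50  60 131 202 213 219 220 218 210 204 206 210
223 212 210 206 194 167 164 182 167 121  64  52  72 163 228 223 218 219 219 216 208 204 206
224 208 213 209 170 143 170 200 184 137  96 103 104 158 217 219 203 216 220 219 212 205 204
225 206 212 203 159 158 196 205 185 137 139 160 122 158 207 209 194 217 219 221 217 210 204
226 202 206 195 163 167 203 206 183 135 153 177 124 158 211 212 199 220 219 220 221 215 207
227
[... 492 characters left out ...]
 159 199 204 195 196 177 163 171 200 223 226 224 222 220
233 190 192 196 199 204 204 187 166 167 196 207 211 203 159 135 145 184 220 225 226 225 221
234 190 191 194 197 201 199 184 175 166 168 181 199 191 182 149 150 180 214 221 225 226 223
235 192 189 192 196 199 201 198 180 156 149 154 166 170 170 153 153 162 178 195 216 224 225
236 193 190 190 194 197 201 206 203 196 193 188 179 168 160 154 151 153 154 162 180 202 221
237 195 189 190 196 204 204 214 221 221 219 217 213 201 172 164 158 152 152 152 156 170 187
238 199 194 192 198 208 211 217 222 226 225 223 222 221 215 211 196 162 154 152 152 156 162
239 212 208 204 205 209 212 215 219 225 226 226 225 224 225 226 219 202 177 161 156 153 156
```

Emit:
apply_moves --pt "0.01 0.03 0.05 0 56.5" --pt "0 0 0.05 0 56.5" --pt "0 0 0 0 56.5" --pt "0 0 0 0 56.5"

```text
t: 11.15
position: [524.9, -3.5, 63.8]
eef_rot: [-2.384, -2.045, 0.0]
wrist_force: [0.5, 0.1, -1.2]
opening: 56.7
finger_force: 5.2
```

Emit:
apply_moves --pt "0 0 0.02 0 56.5" --pt "0 0 0 0 56.5" --pt "0 0 0 0 56.5"

```text
t: 11.45
position: [525.1, -3.5, 63.2]
eef_rot: [-2.385, -2.045, -0.0]
wrist_force: [-0.4, 0.4, -1.6]
opening: 56.3
finger_force: 5.2
```

Emit:
apply_moves --pt "0 0 0.02 0 56.5" --pt "0 0 0 0 56.5" --pt "0 0 0 0 56.5"

```text
t: 11.75
position: [525.1, -3.5, 62.3]
eef_rot: [2.385, 2.045, -0.0]
wrist_force: [0.3, 0.1, -1.6]
opening: 56.8
finger_force: 5.2
```

Emit:
apply_moves --pt "0 0 0.02 0 56.5" --pt "0 0 0 0 56.5" --pt "0 0 0 0 56.5"

```text
t: 12.05
position: [525.3, -3.5, 61.9]
eef_rot: [2.385, 2.045, 0.0]
wrist_force: [0.0, -0.4, 1.1]
opening: 56.8
finger_force: 5.6
```

Emit:
apply_moves --pt "0 0 0.02 0 56.5" --pt "0 0 0 0 56.5" --pt "0 0 0 0 56.5"

```text
t: 12.35
position: [525.7, -3.5, 61.6]
eef_rot: [2.384, 2.045, 0.001]
wrist_force: [-0.8, 0.2, 5.4]
opening: 56.4
finger_force: 6.4
```

```bash
python3 - <<'E'
from h import *
s=[]
g=0
for i in range(4):
  im=arm.camera("side");g=g+cv2.cvtColor(im,cv2.COLOR_BGR2GRAY).astype(float)/4;st=arm.read_state();s.append(np.r_[st["position"],st["wrist_force"]])
print(np.mean(s,0).round(2));n=np.mean(s,0)[:3]-[0,0,61];print(proj("side",n))
print("    "+' '.join("%3d"%c for c in range(276,298)))
for r in range(220,240):print(r,' '.join("%3d"%v for v in g[r,276:298]))
E
```

```text
[ 5.2565e+02 -3.5100e+00  6.1590e+01 -1.1100e+00  5.0000e-01  5.3800e+00]
[[286.6787522  231.75788747]]
    276 277 278 279 280 281 282 283 284 285 286 287 288 289 290 291 292 293 294 295 296 297
220 219 221 220 200 151  97 106 151 188 191 199 202 173 154 139 153 202 208 204 206 211 212
221 221 221 222 221 206 165 115 127 143 144 146 142 123 116 130 177 215 214 207 205 208 211
222 221 220 220 219 202 159 122 115 107  94  82  72  80 118 174 207 219 218 210 205 206 210
223 212 211 208 194 163 160 172 145 107  69  56  52  83 156 209 218 219 220 216 208 204 207
224 207 207 197 173 145 171 199 186 147  74  52  54 101 174 213 219 219 220 220 212 205 205
225 205 206 190 160 160 197 208 207 182 107  94  87 129 187 206 203 219 220 221 217 210 204
226 202 206 189 161 166 203 209 210 186 130 131 111 140 193 201 195 220 220 220 221 215 207
227 199 202 195 177 169 202 209 204 168 137 151 123 146 192 189 193 221 222 219 221 220 211
228 197 198 194 187 183 203 206 197 154 135 162 147 150 185 170 192 223 224 221 220 221 216
229 196 197 193 184 193 204 204 190 149 137 167 156 137 168 176 194 224 226 
[... 235 characters left out ...]
 129 158 185 142 122 153 176 184 201 224 226 225 222 219
233 190 193 196 199 205 207 191 158 123 136 155 153 162 141 138 147 182 218 225 226 225 221
234 190 191 194 197 201 203 193 178 151 148 139 145 154 147 144 148 164 195 219 224 226 223
235 192 190 193 196 198 202 201 183 154 148 143 143 142 146 150 152 154 164 182 202 221 224
236 193 190 191 194 197 203 206 204 195 194 191 184 165 159 154 151 152 152 156 168 187 202
237 195 190 189 193 201 210 216 220 221 219 218 216 212 201 169 157 153 152 152 155 161 171
238 199 194 192 196 207 214 217 223 226 226 224 223 225 222 213 197 164 159 157 153 155 159
239 213 208 204 205 209 213 216 220 225 226 226 224 225 226 226 220 208 203 192 163 157 157
```

Emit:
apply_moves --pt "0 0 -0.02 0 56.5" --pt "0.05 0 -0.01 0 56.5" --pt "0 0 0 0 56.5" --pt "0 0 0 0 56.5" --grip_force 35

```text
t: 12.95
position: [525.5, -1.5, 61.8]
eef_rot: [2.384, 2.045, 0.0]
wrist_force: [0.8, -0.3, 1.6]
opening: 56.7
finger_force: 5.5
```

Emit:
apply_moves --pt "0 0 0 0 54" --pt "0 0 0 0 52" --pt "0 0 0.01 0 50" --pt "0 0 0.01 0 48" --pt "0 0 0 0 48" --pt "0 0 0 0 48" --pt "0 0 0 0 48"

```text
t: 13.65
position: [523.5, -1.1, 62.4]
eef_rot: [-2.381, -2.043, 0.005]
wrist_force: [-7.9, 0.5, 13.6]
opening: 48.3
finger_force: 16.1
```

```bash
python3 - <<'E'
from h import *
s=[];g=0
for i in range(4):
  im=arm.camera("side");g=g+cv2.cvtColor(im,cv2.COLOR_BGR2GRAY).astype(float)/4;st=arm.read_state();s.append(np.r_[st["position"],st["wrist_force"],st["opening"],st["finger_force"]])
print(np.mean(s,0).round(2))
print("    "+' '.join("%3d"%c for c in range(276,298)))
for r in range(220,238):print(r,' '.join("%3d"%v for v in g[r,276:298]))
E
```

```text
[523.58  -1.08  62.43  -7.55   1.1   13.7   48.16  16.09]
    276 277 278 279 280 281 282 283 284 285 286 287 288 289 290 291 292 293 294 295 296 297
220 219 221 224 214 172 104 113 155 180 183 187 179 162 145 137 189 214 208 204 206 211 212
221 220 219 221 217 191 136 115 127 136 135 135 128 116 122 161 208 219 214 207 204 208 211
222 212 209 210 199 163 137 135 112 100  82  73  78 105 153 195 216 220 218 211 204 205 209
223 208 204 191 160 136 148 158 114  85  59  51  66 131 197 215 220 219 220 216 207 204 207
224 206 203 179 133 136 167 189 155  89  60  57  75 147 206 213 220 219 220 219 212 205 204
225 206 202 171 138 160 197 208 183 115 118 125 114 162 203 208 220 221 219 221 217 209 204
226 204 204 181 162 192 205 204 173 136 168 169 124 161 202 192 203 220 220 220 221 215 207
227 199 200 188 182 201 204 195 157 142 185 185 126 157 197 176 196 222 221 220 221 220 211
228 197 197 192 197 205 202 184 144 153 195 181 124 148 184 180 215 225 224 220 220 221 216
229 195 193 188 194 201 200 177 137 163 201 185 132 130 161 187 221 227 226 222 220 220 220
230 194 195 190 179 178 189 174 135 168 205 194 151 137 182 209 221 226 226 225 221 219 221
231 193 196 196 191 190 199 185 144 184 208 199 158 129 168 202 216 224 226 225 223 220 220
232 190 195 197 201 204 200 173 148 191 207 195 147 126 151 170 194 219 225 226 225 222 220
233 190 193 196 197 203 205 168 153 195 203 201 184 155 145 146 180 213 220 225 226 225 221
234 190 191 194 195 196 192 168 151 159 164 180 196 188 184 159 166 178 197 219 224 226 223
235 191 189 193 195 195 184 156 148 147 143 149 163 168 187 198 187 166 169 182 202 222 225
236 192 190 190 194 197 197 199 207 203 183 162 162 164 168 177 185 198 188 164 171 201 221
237 195 192 191 198 206 210 216 223 223 217 210 209 200 170 160 163 176 185 183 159 169 187
```

Emit:
apply_moves --pt "0 0 -0.03 0 48" --pt "0 0 0 0 48" --pt "0 0 0 0 48"

```text
t: 14.15
position: [525.0, -1.4, 62.4]
eef_rot: [-2.384, -2.045, 0.001]
wrist_force: [-2.7, 0.3, 5.0]
opening: 48.2
finger_force: 9.8
```

Emit:
apply_moves --pt "0 0 -0.02 0 48" --pt "0 0 0 0 48" --pt "0 0 0 0 48"

```text
t: 14.45
position: [525.1, -1.5, 62.6]
eef_rot: [-2.384, -2.045, 0.001]
wrist_force: [-1.4, 0.6, 0.2]
opening: 48.2
finger_force: 8.3
```

Emit:
apply_moves --pt "0 0 -0.02 0 47" --pt "0 0 0 0 46" --pt "0 0 -0.01 0 45" --pt "0 0 0 0 44" --pt "0 0 0 0 44" --pt "0 0 0 0 44"

```text
t: 15.05
position: [525.4, -1.5, 64.3]
eef_rot: [-2.385, -2.045, 0.0]
wrist_force: [0.0, -0.8, -1.6]
opening: 44.4
finger_force: 14.2
```

```bash
python3 - <<'E'
from h import *
s=[];g=0
for i in range(4):
  im=arm.camera("side");g=g+cv2.cvtColor(im,cv2.COLOR_BGR2GRAY).astype(float)/4;st=arm.read_state();s.append(np.r_[st["position"],st["wrist_force"],st["opening"],st["finger_force"]])
print(np.mean(s,0).round(2))
print("    "+' '.join("%3d"%c for c in range(276,298)))
for r in range(218,238):print(r,' '.join("%3d"%v for v in g[r,276:298]))
E
```

```text
[ 5.2539e+02 -1.5000e+00  6.4350e+01 -3.3000e-01  3.3000e-01 -1.7100e+00
  4.4090e+01  1.4160e+01]
    276 277 278 279 280 281 282 283 284 285 286 287 288 289 290 291 292 293 294 295 296 297
218 222 224 224 213 167  58  46 136 209 210 208 216 213 207 182 135 147 186 206 211 212 211
219 220 223 225 221 195 110  63 102 164 187 191 203 207 203 175 143 185 202 204 209 212 211
220 219 221 225 224 214 183 131 107 131 153 166 167 153 145 136 158 207 208 204 206 210 212
221 219 219 222 224 218 197 153 113 112 116 116 105  95  98 122 175 215 214 206 204 207 211
222 212 209 210 213 202 169 147 135 112  95  74  61  63  99 164 205 218 218 210 204 205 210
223 207 207 206 195 171 165 184 173 132  89  57  46  59 133 208 217 219 220 216 207 204 206
224 207 207 205 185 148 171 202 195 162 107  78  76  81 133 197 209 216 219 219 212 205 204
225 206 208 203 180 162 196 207 201 172 129 151 180 150 138 184 196 199 216 220 218 209 204
226 203 207 203 184 170 203 209 204 174 135 172 206 173 131 167 189 187 214 219 220 215 207
227 200 203 199 190 182 202 208 210 185 137 181 212 190 126 138 162 173 200 218 2
[... 230 characters left out ...]
 141 154 202 215 209 175 126 165 211 223 224 221 219 221
231 192 196 199 202 201 194 188 172 137 166 207 208 198 161 118 145 177 203 223 223 220 220
232 191 194 198 202 206 206 190 157 138 174 205 205 200 179 145 140 147 188 221 224 222 220
233 190 193 196 200 205 209 205 188 154 164 191 189 209 203 193 186 157 169 200 221 222 221
234 190 191 194 197 202 206 201 172 141 138 154 155 174 189 208 210 192 166 173 187 202 217
235 193 190 193 195 199 204 206 198 177 145 146 146 150 165 178 193 208 202 192 170 172 184
236 192 190 192 195 199 203 213 220 213 200 204 194 168 164 157 163 178 191 206 194 171 168
237 195 192 195 204 207 211 217 224 224 221 221 219 212 201 169 160 159 163 176 188 204 196
```

Emit:
apply_moves --pt "0 0 0 0 42" --pt "0 0 0 0 40" --pt "0 0 0 0 38" --pt "0 0 0 0 36" --pt "0 0 0 0 34" --pt "0 0 0 0 32" --pt "0 0 0 0 32"

```text
t: 15.95
position: [525.4, -1.5, 64.4]
eef_rot: [-2.385, -2.045, -0.0]
wrist_force: [0.4, 0.4, -1.5]
opening: 34.8
finger_force: 34.6
```

Emit:
apply_moves --pt "0 0 0 0 20" --pt "0 0 0 0 20" --pt "0 0 0 0 20" --grip_force 40

```text
t: 16.25
position: [525.4, -1.5, 64.3]
eef_rot: [-2.385, -2.045, -0.0]
wrist_force: [-0.7, 0.1, -1.7]
opening: 34.6
finger_force: 39.6
```

```bash
python3 - <<'E'
from h import *
s=[];g=0
for i in range(4):
  im=arm.camera("side");g=g+cv2.cvtColor(im,cv2.COLOR_BGR2GRAY).astype(float)/4;st=arm.read_state();s.append(np.r_[st["position"],st["wrist_force"],st["opening"],st["finger_force"]])
cv2.imwrite("pics/side7.png",im);print(np.mean(s,0).round(2))
print("    "+' '.join("%3d"%c for c in range(272,298)))
for r in range(214,238):print(r,' '.join("%3d"%v for v in g[r,272:298]))
E
```

```text
[ 5.2538e+02 -1.4800e+00  6.4360e+01  2.6000e-01  1.8000e-01 -1.3900e+00
  3.4740e+01  3.9600e+01]
    272 273 274 275 276 277 278 279 280 281 282 283 284 285 286 287 288 289 290 291 292 293 294 295 296 297
214 218 218 222 224 222 220 216 209 167  56  15  38 131 210 221 220 212 170  55  15  37 106 180 209 214 215
215 219 217 220 224 224 222 218 215 189  93  24  41 141 216 220 219 216 185  74  28  81 159 201 210 212 215
216 221 218 218 221 224 223 219 216 192 106  31  51 149 219 221 218 215 195 104  42  98 177 208 211 211 212
217 221 220 218 220 224 224 222 217 193 110  34  56 153 220 223 218 211 209 167  83 131 192 209 211 211 211
218 219 221 220 220 222 225 224 219 197 119  46  70 153 208 218 227 218 207 173 130 175 200 206 211 212 210
219 218 222 222 220 220 223 224 223 212 176 106  83 127 165 194 215 218 202 160 145 188 203 203 208 212 211
220 215 220 222 221 219 221 224 225 220 209 170 109 113 129 160 185 174 150 130 162 207 208 204 206 211 211
221 212 217 222 222 219 219 222 223 219 208 180 133 111 108 118 129 116 105 129 182 216 214 207 204 207 212
222 212 215 218 218 212 209 2
[... 998 characters left out ...]
 207 211 209 206 205 187 140 135 163 199 219 219 220
232 205 201 195 189 191 195 197 204 210 196 154 139 184 208 210 207 204 203 198 174 140 141 170 199 217 220
233 205 203 199 192 190 192 196 201 207 204 175 154 193 204 208 213 216 213 213 209 187 158 160 173 199 217
234 203 204 202 196 190 191 194 197 198 192 171 153 159 164 182 206 214 216 218 218 212 192 168 166 173 196
235 199 204 204 200 192 190 192 195 195 184 158 152 146 145 154 167 176 196 213 215 216 213 207 198 170 170
236 195 203 203 200 193 190 192 195 197 197 199 209 204 198 191 166 165 169 178 180 195 213 216 216 200 171
237 191 199 203 200 196 196 201 204 207 210 216 223 223 221 217 210 200 173 164 156 163 178 193 215 217 213
```

Emit:
apply_moves --pt "0 0 -0.1 0 20" --pt "0 0 -0.2 0 20" --pt "0 0 -0.3 0 20" --pt "0 0 -0.4 0 20" --pt "0 0 -0.3 0 20" --pt "0 0 -0.2 0 20" --pt "0 0 0 0 20" --pt "0 0 0 0 20"

```text
t: 17.25
position: [525.3, -1.5, 124.4]
eef_rot: [2.385, 2.045, 0.0]
wrist_force: [-1.2, -0.3, -2.1]
opening: 34.7
finger_force: 39.6
```

```bash
python3 - <<'E'
from h import *
s=[];g=0
for i in range(4):
  im=arm.camera("side");g=g+im.astype(float)/4;st=arm.read_state();s.append(np.r_[st["position"],st["wrist_force"],st["opening"],st["finger_force"]])
t=arm.camera("top");cv2.imwrite("pics/side8.png",g);cv2.imwrite("pics/top8.png",t);m=np.mean(s,0);print(m.round(2))
n=m[:3]-[0,0,63];print("nose est",n,proj("side",n),proj("top",n+[0,29,0]))
a,o=crop(g.astype(np.uint8),285,222,50,36,12);print(o)
b,o=crop(t,274,200,36,16,10);c,o2=crop(t,190,204,44,16,10);print(o,o2)
M=np.zeros((600,800,3),np.uint8);M[:432,:600]=a;M[436:596,:360]=b;M[436:596,360:800]=c
cv2.imwrite("pics/m8.png",np.clip(M*1.15,0,255).astype(np.uint8))
E
```

```text
[ 5.2480e+02 -1.4300e+00  1.2354e+02  1.3000e-01 -0.0000e+00 -1.7900e+00
  3.4730e+01  3.9580e+01]
nose est [524.79849181  -1.42891667  60.53596095] [[286.09473655 220.88008384]] [[271.2703948  203.90210116]]
(260, 204)
(256, 192) (168, 196)[ WARN:0@4.090] global loadsave.cpp:1063 imwrite_ Unsupported depth image for selected encoder is fallbacked to CV_8U.
```

View pics/m8.png

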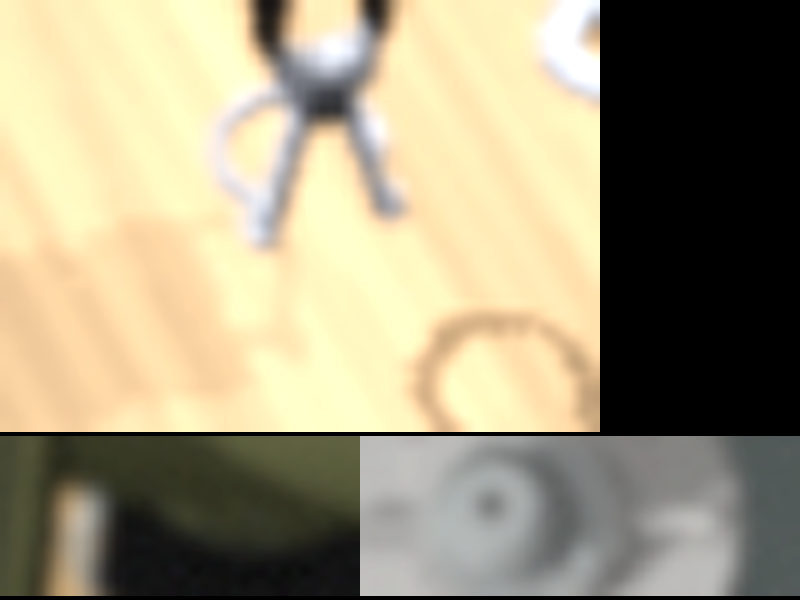

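```bash
python3 - <<'E'
from h import *
yaw=np.radians(-98.8+180) # dir from nose to ring axis
u=np.array([np.cos(yaw),np.sin(yaw),0]);v=np.array([-u[1],u[0],0])
N=np.array([524.8,-1.4,60.5])
T=[N+18*v*s for s in(1,-1)]
f=lambda X:((proj("side",X)-[260,204]+.5)*12-.5).round()
print("tips",f(np.array(T)),"ctr",f(N+29*u))
for tilt in(-20,0,20):
  ct,st_=np.cos(np.radians(tilt)),np.sin(np.radians(tilt));w=u*ct+np.array([0,0,st_]) # + = far side up
  for r in(21.5,26.5):
    a=np.radians([60,90,120,150,180,210,240,270,300]);X=N+29*w+r*(-np.cos(a)[:,None]*w+np.sin(a)[:,None]*v)
    print(tilt,r,f(X).tolist())
C=N+29*u
# shadow: ring shadow on bench
g=cv2.imread("pics/side8.png").astype(float);r0=cv2.imread("pics/side0.png").astype(float)
k=g.sum(2)
print("    "+' '.join("%3d"%c for c in range(274,300)))
for r in range(206,227):print(r,' '.join("%3d"%q for q in (100*g[r,274:300,0]/g[r,274:300,2])))
E
```

```text
tips [[259. 221.]
 [378. 195.]] ctr [[292. 135.]]
-20 21.5 [[242.0, 192.0], [224.0, 177.0], [224.0, 157.0], [243.0, 139.0], [276.0, 127.0], [313.0, 124.0], [345.0, 131.0], [363.0, 146.0], [363.0, 165.0]]
-20 26.5 [[230.0, 199.0], [208.0, 180.0], [208.0, 157.0], [232.0, 134.0], [271.0, 119.0], [317.0, 115.0], [356.0, 124.0], [379.0, 142.0], [380.0, 166.0]]
0 21.5 [[241.0, 176.0], [222.0, 151.0], [221.0, 122.0], [240.0, 97.0], [272.0, 82.0], [309.0, 82.0], [342.0, 95.0], [361.0, 120.0], [362.0, 149.0]]
0 26.5 [[229.0, 185.0], [205.0, 155.0], [205.0, 119.0], [228.0, 88.0], [268.0, 70.0], [314.0, 69.0], [354.0, 86.0], [378.0, 116.0], [379.0, 152.0]]
20 21.5 [[241.0, 165.0], [223.0, 134.0], [223.0, 98.0], [242.0, 68.0], [274.0, 52.0], [312.0, 53.0], [344.0, 71.0], [363.0, 102.0], [363.0, 138.0]]
20 26.5 [[229.0, 176.0], [206.0, 137.0], [206.0, 94.0], [230.0, 57.0], [270.0, 37.0], [316.0, 38.0], [356.0, 61.0], [379.0, 99.0], [380.0, 142.0]]
    274 275 276 277 278 279 280 281 282 283 284 285 286 287 288 289 290 291 292 293 294 295 296 297 298 299
206  70  72  73  73  73  71  64  65  72  63
[... 1524 characters left out ...]
  72  71  70  70  95 100  84  69  67  68  68  68  68
221  70  71  70  69  70  76  91 105 106  82  69  72  73  73  72  70  68  82  98  83  68  66  67  68  68  68
222  67  68  68  67  68  76  92 105 102  76  69  71  73  73  72  72  70  70  75  71  68  66  66  68  68  68
223  66  67  68  69  69  75  90 104  97  73  70  71  72  73  73  72  71  70  70  70  69  67  66  67  68  68
224  65  66  69  71  70  72  77  87  82  69  67  70  71  72  73  73  72  71  70  70  70  69  67  66  67  68
225  65  66  67  70  71  71  71  72  70  67  67  70  70  71  72  72  72  72  71  70  70  70  68  66  67  68
226  65  65  66  69  72  71  71  72  70  68  68  70  70  70  71  72  73  72  71  70  70  71  69  68  66  67
```

```bash
python3 - <<'E'
from h import *
for n,fs,(cx,cy) in(("top",("top0","top1","top8"),(181,202)),("side",("side0","side1","side4"),(255,160))):
  G=sum(cv2.cvtColor(cv2.imread(f"pics/{f}.png"),cv2.COLOR_BGR2GRAY).astype(float) for f in fs)/3
  w=12
  print(n,"    "+' '.join("%3d"%c for c in range(cx-w,cx+w+1)))
  for r in range(cy-9,cy+14):print(r,' '.join("%3d"%q for q in G[r,cx-w:cx+w+1]))
c0=np.array([528.4,284.5])
for n in("top","side"):
  for z,r in((106,13),(98,19),(72,19),(72,27)):
    a=np.radians(np.arange(0,360,45));X=np.c_[c0[0]+r*np.cos(a),c0[1]+r*np.sin(a),np.full(8,z)];print(n,z,r,proj(n,[*c0,z]).round(1),proj(n,X).round(1).tolist())
E
```

```text
top     169 170 171 172 173 174 175 176 177 178 179 180 181 182 183 184 185 186 187 188 189 190 191 192 193
193 147 148 134 111  98 116 139 152 156 156 155 155 154 150 146 138 121 111 109 109 110 113 113 116 115
194 152 151 139 117 107 120 141 153 156 156 155 155 153 149 142 135 125 120 116 110 108 108 108 109 108
195 156 154 148 138 132 138 148 154 156 155 152 149 148 144 140 135 127 122 116 111 109 106 106 107 108
196 157 156 156 153 151 152 155 156 155 151 144 136 132 130 130 127 119 113 112 110 109 105 105 105 106
197 157 157 158 158 158 157 156 155 151 142 131 122 117 113 111 108 104 102 104 107 108 106 102 101 103
198 157 157 158 160 159 157 156 151 143 133 125 123 121 116 108  99  92  92  96 102 105 105 103  99  99
199 157 157 158 160 159 157 154 146 137 133 134 137 138 134 125 111  94  86  88  96 102 105 104 100  97
200 156 157 158 159 159 156 152 143 140 141 143 141 141 141 139 127 107  89  84  90  99 104 105 101  96
201 154 152 154 155 156 154 149 144 144 145 139 130 128 136 142 137 117  96  85  86  95 102 105 103  99
202 144 141 140 144 148 151 148 146 147 145 133 114 110 
[... 4446 characters left out ...]
.0, 210.3], [183.6, 212.9], [190.1, 210.1], [192.9, 203.6], [190.2, 197.2]]
side 106 13 [[255.2 159.9]] [[258.4, 158.8], [256.5, 157.6], [253.9, 157.7], [252.0, 159.1], [252.0, 160.9], [253.9, 162.1], [256.5, 162.1], [258.4, 160.7]]
side 98 19 [[255.3 161.4]] [[259.9, 159.9], [257.2, 158.1], [253.4, 158.2], [250.7, 160.2], [250.7, 162.9], [253.4, 164.7], [257.2, 164.6], [260.0, 162.6]]
side 72 19 [[255.7 166.3]] [[260.2, 164.8], [257.5, 163.0], [253.8, 163.1], [251.1, 165.1], [251.1, 167.8], [253.7, 169.6], [257.6, 169.5], [260.3, 167.5]]
side 72 27 [[255.7 166.3]] [[262.1, 164.1], [258.3, 161.6], [253.0, 161.8], [249.1, 164.6], [249.1, 168.4], [252.9, 171.0], [258.4, 170.8], [262.2, 168.0]]
```

Emit:
apply_moves --pt "0 0 -0.4 0 20" --pt "0 0 -0.6 0 20" --pt "0 0 -0.6 0 20" --pt "0.2 -0.03 -0.4 0 20" --pt "0.5 -0.1 0 0 20" --pt "0.8 -0.1 0 0 20" --pt "0.9 -0.2 0 0 20" --pt "0.9 -0.1 0 0 20" --pt "0.9 -0.2 0 0 20" --pt "0.9 -0.1 0 0 20" --pt "0.7 -0.1 0 0 20" --pt "0.4 -0.1 0 0 20"

```text
t: 18.7
position: [522.0, 252.4, 204.8]
eef_rot: [-2.382, -2.048, -0.0]
wrist_force: [0.1, 0.3, -2.1]
opening: 34.7
finger_force: 39.6
```

Emit:
apply_moves --pt "0.17 0 0 0 20" --pt "0 0 0 0 20" --pt "0 0 0 0 20" --pt "0 0 0 0 20" --pt "0 0 0 0 20"

```text
t: 19.2
position: [523.7, 255.7, 204.5]
eef_rot: [2.386, 2.043, -0.0]
wrist_force: [0.1, 0.1, -2.3]
opening: 34.6
finger_force: 39.6
```

```bash
python3 - <<'E'
from h import *
s=[];g=0
for i in range(6):
  im=arm.camera("side");g=g+im.astype(float)/6;st=arm.read_state();s.append(np.r_[st["position"],st["wrist_force"],st["opening"],st["finger_force"]])
cv2.imwrite("pics/side9.png",g.astype(np.uint8));m=np.mean(s,0);print(m.round(2))
R=cv2.Rodrigues(st["eef_rot"])[0];print(R.round(3).tolist())
N=m[:3]-[0,0,62.4];c=N+29*R[:,0];print("ring ctr robot",c,proj("side",c))
print("    "+' '.join("%3d"%c for c in range(240,272)))
for r in range(136,172):print(r,' '.join("%3d"%q for q in (100*g[r,240:272].mean(1)/255)),)
E
```

```text
[ 5.2358e+02  2.5612e+02  2.0441e+02  1.0000e-02 -6.0000e-02 -2.0400e+00
  3.4860e+01  3.9580e+01]
[[0.153, 0.988, -0.0], [0.988, -0.153, 0.0], [0.0, -0.0, -1.0]]
ring ctr robot [528.01100921 284.7800072  142.01197951] [[254.5805728  152.90401437]]
    240 241 242 243 244 245 246 247 248 249 250 251 252 253 254 255 256 257 258 259 260 261 262 263 264 265 266 267 268 269 270 271
136  49  48  48  48  48  49  49  46  35  11   4   4   7  22  44  53  52  45  22   7   5   6  16  36  50  53  55  54  53  53  53  58
137  49  49  48  48  48  49  49  49  42  19   6   5   8  25  47  53  52  46  27   8   5   8  23  45  51  53  55  54  54  55  55  62
138  50  49  48  48  48  48  49  49  45  29  10   5   8  26  48  52  53  49  35  11   5  10  28  49  56  64  63  58  61  67  64  60
139  50  50  49  48  47  48  49  50  48  39  18   6   9  27  48  51  52  52  42  14   7  18  37  51  56  65  70  69  70  67  66  68
140  51  50  49  48  48  48  48  50  51  45  24   8  10  28  47  50  51  52  45  21  10  26  47  52  52  56  66  74  75  69  62  65
141  51  50  49  49  48  48  50  51  53  49  31  10  10  28
[... 3332 characters left out ...]
  66  72  74  65  60  56  49  48  54  62
167  71  75  79  73  52  54  75  83  81  77  74  67  53  44  43  41  39  37  36  35  40  51  56  59  57  48  47  49  52  54  57  59
168  68  75  78  76  69  70  78  84  82  77  74  68  53  41  41  40  39  36  34  37  44  50  55  55  51  52  53  55  59  66  75  72
169  63  75  79  79  78  79  80  81  79  75  72  70  61  52  39  35  34  34  36  43  47  52  54  54  50  55  57  64  75  79  83  80
170  70  77  79  80  80  80  80  79  76  74  72  71  69  64  55  44  42  43  45  51  51  50  51  49  48  56  58  68  82  84  83  81
171  68  79  80  80  80  80  79  79  76  70  74  71  68  69  68  62  54  52  51  51  52  52  48  45  50  56  57  67  80  82  83  79
```

```bash
python3 - <<'E'
from h import *
s0=sum(cv2.imread(f"pics/{f}.png").astype(float) for f in("side0","side1","side4"))/3
for f,x0,y0,N,w in(("side8",272,204,[524.8,-1.43,61.1],22),("side9",241,141,[523.58,256.12,142.0],24)):
  g=cv2.imread(f"pics/{f}.png").astype(float);D=np.abs(g-s0).sum(2)
  u=np.array([.153,.988,0]);v=np.array([.988,-.153,0]);N=np.array(N)
  print(f,"nose",proj("side",N).round(2),"tips",proj("side",[N-18*v,N+18*v]).round(2).tolist(),"ctr",proj("side",N+29*u).round(2))
  a=np.radians(np.arange(40,321,20));print([tuple(q) for q in proj("side",N+29*u+24*(-np.cos(a)[:,None]*-u*-1+np.sin(a)[:,None]*v)).round(1).tolist()])
  print("    "+' '.join("%3d"%c for c in range(x0,x0+w)))
  for r in range(y0,y0+24):print(r,' '.join("%3d"%q for q in D[r,x0:x0+w]))
E
```

```text
side8 nose [[286.09 220.78]] tips [[281.17, 221.89], [291.01, 219.67]] ctr [[283.85 214.72]]
[(289.5, 217.6), (290.4, 215.9), (290.6, 214.2), (289.9, 212.4), (288.5, 211.0), (286.6, 210.0), (284.4, 209.6), (282.0, 209.8), (279.9, 210.6), (278.3, 211.9), (277.3, 213.5), (277.1, 215.3), (277.7, 217.0), (279.1, 218.5), (281.1, 219.5)]
    272 273 274 275 276 277 278 279 280 281 282 283 284 285 286 287 288 289 290 291 292 293
204 162 163 170 173 174 169 163 140  19 307 396 270  19 145 158 157 146  49 282 363 130 124
205 162 162 165 172 172 173 165 158  64 263 378 214  26 144 158 160 158  93 169 280  28 228
206 162 163 162 169 172 175 171 162  73 253 372 178  55 147 163 174 180 144  56  97  90 258
207 165 162 160 162 170 172 172 165  98 156 328 146  74 140 185 236 254 230 118  92 239 305
208 165 162 162 163 167 172 173 169 135  18 210 184  58  89 155 260 319 284 139 161 294 328
209 154 161 162 160 162 168 172 172 163 109  37 148 101  79  88 183 210 147  79 155 277 325
210  76 120 145 146 156 167 171 174 172 155  73 104 137 121  97  62  60  45  87 203 292 318
211  16  33  59  74 112 138 15
[... 3666 characters left out ...]

158  94  89  75  67  68  78  96 108 118 172 247 203  42 108 215 223 223 228 226 152  35  59  82 112
159  97  95  82  74  67  72  89 104 125 169 220 178  59 165 228 228 214 220 239 234 169  76  93 142
160 101 109  91  78  72  76  95 137 178 196 204 142 115 194 159 169 212 184 178 214 240 237 243 227
161 142 168 122 104 103 119 181 232 237 214 191 132 150 211 163 166 217 172 116 117 150 226 304 294
162 203 219 203 207 220 226 258 279 275 253 225 196 208 232 220 208 188 132  78  76 124 219 302 310
163 224 234 245 268 284 280 285 285 283 267 231 219 211 203 195 169 120  93  78 117 215 277 302 300
164 224 240 268 288 294 295 290 289 283 257 212 199 190 171 149 118  80  83  80 116 223 292 301 292
```

Emit:
apply_moves --pt "0 0 0.2 0 20" --pt "0 0 0.25 0 20" --pt "0 0 0.2 0 20" --pt "0 0 0.1 0 20" --pt "0 0 0 0 20" --pt "0 0 0 0 20" --pt "0 0 0 0 20"

```text
t: 20.2
position: [523.8, 256.8, 174.9]
eef_rot: [2.384, 2.045, 0.001]
wrist_force: [0.6, 0.2, -1.8]
opening: 34.5
finger_force: 39.6
```

```bash
cat > chk.py <<'E'
from h import *
import sys
def chk(f,x0,x1,y0,y1):
  s=[];g=0
  for i in range(6):
    im=arm.camera("side");g=g+im.astype(float)/6;st=arm.read_state();s.append(np.r_[st["position"],st["wrist_force"],st["moment"],st["opening"],st["finger_force"]])
  cv2.imwrite(f"pics/{f}.png",g.astype(np.uint8));m=np.mean(s,0);print(m.round(2))
  R=cv2.Rodrigues(st["eef_rot"])[0];N=m[:3]-[0,0,62.4];u,v=R[:,0],R[:,1];c=N+29*u;print("ring ctr robot",c.round(2),proj("side",c).round(2),"axis(side)",proj("side",[527.8,281.9,c[2]]).round(2))
  print("tips",proj("side",[N-18*v,N+18*v]).round(1).tolist(),"Lextreme",proj("side",[c-24*v,c-21.5*v,c-26.5*v]).round(1).tolist())
  print("    "+' '.join("%3d"%c for c in range(x0,x1)))
  for r in range(y0,y1):print(r,' '.join("%3d"%q for q in g[r,x0:x1].mean(1)))
E
python3 -c "
from chk import *
chk('side10',242,268,144,174)"
```

```text
[ 5.2372e+02  2.5671e+02  1.7482e+02  3.7000e-01  5.0000e-02 -2.1900e+00
 -3.0000e-02 -9.0000e-02 -1.0000e-02  3.4680e+01  3.9580e+01]
ring ctr robot [528.13 285.38 112.43] [[254.96 158.52]] axis(side) [[255.23 159.13]]
tips [[252.1, 164.7], [261.5, 162.7]] Lextreme [[248.8, 159.8], [249.4, 159.7], [248.1, 159.9]]
    242 243 244 245 246 247 248 249 250 251 252 253 254 255 256 257 258 259 260 261 262 263 264 265 266 267
144 129 127 127 134 161 182 183 158  63  16  18  47 100 131 129 125 105  41  15  22  58 108 132 135 141 160
145 130 129 126 127 135 161 180 164  88  25  21  67 133 157 139 132 113  57  22  42  88 124 138 140 138 134
146 132 129 127 125 125 135 161 173 134  42  24  79 154 180 175 172 150  88  31  58 126 170 176 177 167 140
147 133 131 128 126 125 126 149 179 157  60  29  94 171 189 192 193 182 136  50  69 145 193 195 195 191 178
148 133 132 129 126 127 136 165 180 160  69  35 108 186 193 194 198 194 163  88 102 171 198 197 196 197 196
149 132 133 131 127 126 135 159 177 161  92  49 113 188 192 194 204 203 173 113 137 188 200 199 197 196 197
150 129 133 132 129 126 127 
[... 1863 characters left out ...]
 106 102  97  91  89 103 130 144 151 146 122 122 126
168 202 196 178 179 196 206 210 197 189 176 135 106 106 105  99  92  86  95 113 130 141 141 132 134 137 142
169 202 202 201 201 203 204 202 191 185 180 157 134 102  90  88  85  90 108 121 133 138 138 127 143 146 165
170 204 204 204 205 204 202 194 189 184 181 176 164 142 115 106 103 106 122 130 130 131 127 124 143 149 174
171 205 205 206 207 203 203 196 177 182 175 172 175 176 156 126 118 115 121 134 133 123 115 128 144 148 172
172 204 201 200 193 167 153 150 143 159 165 172 176 173 158 149 128 117 122 123 113 112 121 140 145 140 134
173 180 161 146 140 122 114 118 125 133 138 142 145 148 144 143 124 112 115 110 106 119 138 144 145 134 104
```

Emit:
apply_moves --pt "0 0 0.05 0 20" --pt "0 0 0.1 0 20" --pt "0 0 0.05 0 20" --pt "0 0 0 0 20" --pt "0 0 0 0 20"

```text
t: 21.0
position: [523.4, 256.6, 166.2]
eef_rot: [-2.385, -2.045, 0.0]
wrist_force: [-0.0, 0.5, -1.7]
opening: 34.7
finger_force: 39.6
```

Emit:
apply_moves --pt "0 0 0.05 0 20" --pt "0 0 0.05 0 20" --pt "0 0 0 0 20" --pt "0 0 0 0 20"

```text
t: 21.4
position: [523.4, 256.6, 162.2]
eef_rot: [-2.385, -2.045, 0.0]
wrist_force: [0.7, -0.8, -1.6]
opening: 35.0
finger_force: 39.6
```

Emit:
apply_moves --pt "0 0 0.04 0 20" --pt "0 0 0.04 0 20" --pt "0 0 0 0 20" --pt "0 0 0 0 20"

```text
t: 21.8
position: [523.4, 256.6, 159.0]
eef_rot: [-2.385, -2.045, 0.0]
wrist_force: [0.5, -1.0, -2.1]
opening: 34.7
finger_force: 39.6
```

```bash
python3 -c "
from chk import *
chk('side11',242,270,148,178)"
```

```text
[ 5.2352e+02  2.5662e+02  1.5922e+02  1.2000e-01  3.6000e-01 -1.7500e+00
 -3.0000e-02 -9.0000e-02 -0.0000e+00  3.4740e+01  3.9580e+01]
ring ctr robot [527.93 285.28  96.82] [[255.13 161.52]] axis(side) [[255.44 162.1 ]]
tips [[252.3, 167.7], [261.6, 165.7]] Lextreme [[249.0, 162.8], [249.6, 162.7], [248.3, 162.9]]
    242 243 244 245 246 247 248 249 250 251 252 253 254 255 256 257 258 259 260 261 262 263 264 265 266 267 268 269
148 133 132 129 126 127 137 163 162  95  27  19  62 138 189 195 195 175  96  29  34  91 160 195 197 197 196 192 188
149 132 133 131 128 126 134 157 168 132  49  25  78 157 193 195 196 183 122  39  53 125 186 198 197 197 198 196 191
150 129 133 132 130 126 128 136 148 131  70  32  88 168 197 197 196 191 154  54  62 139 194 200 198 198 199 198 194
151 127 133 136 132 129 128 132 132 115  70  32  86 168 200 200 197 195 167  83  84 152 192 199 199 199 200 200 197
152 124 131 137 135 132 140 163 158 123  77  39  81 159 198 203 207 205 176 116 126 175 191 197 200 199 199 200 198
153 121 127 134 137 133 139 162 179 166 143  93  81 138 180 195 211 207 179 124 147 188 
[... 2111 characters left out ...]
 173
172 205 202 201 193 168 154 150 143 160 165 173 177 172 148 124 119 117 118 113 108 112 121 139 146 140 122 114 148
173 180 162 146 141 122 115 118 125 133 138 142 144 146 137 128 116 110 111 105 105 120 137 146 146 134 103  86 124
174 167 127 111 115 120 123 131 133 133 131 123 121 124 122 118 111 113 132 141 130 137 145 146 145 141 127 119 135
175 190 166 133 131 136 151 177 179 178 171 149 131 124 119 116 114 114 129 157 157 147 146 146 147 147 144 141 142
176 188 190 183 181 181 186 197 197 196 192 184 179 169 149 142 136 130 127 147 156 149 148 147 147 147 146 143 130
177 163 184 194 198 198 198 198 197 190 177 183 195 197 198 186 157 148 140 148 151 147 148 151 147 146 143 131 107
```

Emit:
apply_moves --pt "0 0 0.05 0 20" --pt "0 0 0.05 0 20" --pt "0 0 0.05 0 20" --pt "0 0 0 0 20"

```text
t: 22.5
position: [523.1, 256.5, 152.5]
eef_rot: [-2.384, -2.045, 0.001]
wrist_force: [0.3, 1.0, -1.0]
opening: 34.6
finger_force: 39.6
```

Emit:
apply_moves --pt "0 0 0.05 0 20" --pt "0 0 0.05 0 20" --pt "0 0 0.05 0 20" --pt "0 0 0 0 20"

```text
t: 22.9
position: [523.2, 256.5, 146.6]
eef_rot: [-2.384, -2.045, 0.001]
wrist_force: [0.3, 0.0, -2.2]
opening: 34.6
finger_force: 39.6
```

Emit:
apply_moves --pt "0 0 0.05 0 20" --pt "0 0 0.05 0 20" --pt "0 0 0.03 0 20" --pt "0 0 0 0 20" --pt "0 0 0 0 20"

```text
t: 23.4
position: [523.5, 256.6, 141.9]
eef_rot: [-2.385, -2.045, 0.0]
wrist_force: [-0.1, 0.3, -2.5]
opening: 34.7
finger_force: 39.6
```

```bash
python3 -c "
from chk import *
chk('side12',242,270,155,178)"
```

```text
[ 5.2354e+02  2.5664e+02  1.4208e+02  3.0000e-02  1.2000e-01 -1.8600e+00
 -5.0000e-02 -8.0000e-02  0.0000e+00  3.4730e+01  3.9580e+01]
ring ctr robot [527.96 285.3   79.69] [[255.36 164.74]] axis(side) [[255.67 165.32]]
tips [[252.6, 170.9], [261.8, 169.0]] Lextreme [[249.2, 166.0], [249.9, 165.9], [248.6, 166.1]]
    242 243 244 245 246 247 248 249 250 251 252 253 254 255 256 257 258 259 260 261 262 263 264 265 266 267 268 269
155 121 121 125 133 139 135 132 139 149 122  43  58 132 187 199 207 205 187 134 106 162 193 194 197 200 200 199 200
156 124 120 121 127 136 137 132 131 142 144  73  70 132 177 192 208 210 189 139 130 178 197 195 196 199 200 200 199
157 126 121 120 123 131 137 136 132 136 150 136  98 118 150 176 202 210 178 130 145 189 199 196 194 196 199 200 199
158 129 124 119 120 125 135 138 136 136 144 146 124 111 120 138 153 156 134 117 152 194 201 200 195 194 197 199 200
159 132 127 122 119 122 130 139 148 171 193 165 135 111 103 100  93  91  95 124 173 201 203 202 198 194 195 199 199
160 138 131 124 120 122 134 153 176 195 215 196 163 121  95  72  59  60  82 136 187 211 
[... 1299 characters left out ...]
 188
172 205 202 201 194 168 154 150 143 161 174 184 150 117 126 130 127 119 119 113 104 105 121 140 146 140 122 115 160
173 180 162 147 141 122 114 118 126 134 143 147 129 115 122 125 123 112 113 104 102 118 138 146 146 134 103  86 127
174 168 127 112 116 120 124 131 134 134 132 125 117 115 116 115 113 121 146 145 125 137 144 146 146 141 127 119 135
175 191 166 134 132 136 152 178 180 179 172 150 130 124 116 114 114 120 156 188 160 148 147 147 147 148 145 142 143
176 189 190 183 182 182 187 198 197 197 192 184 179 166 135 131 134 133 156 199 188 153 148 148 148 147 146 143 130
177 162 184 194 199 199 199 199 198 191 178 183 195 191 180 169 149 146 144 169 169 149 148 151 147 146 144 132 108
```

Emit:
apply_moves --pt "0 0 0.03 0 20" --pt "0 0 0.025 0 20" --pt "0 0 0 0 20" --pt "0 0 0 0 20" --pt "0 0 0 0 20" --pt "0 0 0 0 20" --pt "0 0 0 0 20" --pt "0 0 0 0 20"

```text
t: 24.5
position: [523.5, 256.6, 139.8]
eef_rot: [-2.385, -2.045, -0.0]
wrist_force: [0.2, 0.2, -1.6]
opening: 34.8
finger_force: 39.6
```

```bash
python3 -c "
from chk import *
chk('side13',246,268,160,173)"
```

```text
[ 5.2348e+02  2.5661e+02  1.3977e+02 -5.3000e-01  6.0000e-02 -1.8700e+00
 -4.0000e-02 -7.0000e-02 -0.0000e+00  3.4570e+01  3.9590e+01]
ring ctr robot [527.9  285.27  77.37] [[255.38 165.18]] axis(side) [[255.7  165.75]]
tips [[252.6, 171.3], [261.8, 169.4]] Lextreme [[249.3, 166.4], [249.9, 166.3], [248.6, 166.6]]
    246 247 248 249 250 251 252 253 254 255 256 257 258 259 260 261 262 263 264 265 266 267
160 122 133 154 176 196 216 195 158 116  96  82  75  72  85 126 170 210 215 212 205 197 194
161 142 175 201 204 198 209 206 178 137 104  66  50  46  66 101 131 181 217 218 216 208 199
162 194 212 220 219 211 206 203 185 166 131  71  48  47  65 101 128 176 216 219 219 216 210
163 220 222 223 222 214 200 193 182 166 132  95  83  87  92 129 178 205 219 219 218 217 216
164 223 223 222 218 204 184 177 172 162 124 108 106 105 104 129 184 214 217 218 218 218 218
165 223 223 221 213 195 162 148 154 157 112 106 106 101  96 109 143 174 193 215 216 213 199
166 218 222 218 208 191 147 133 142 154 107 102  98  93  91  97 109 129 158 178 165 155 144
167 197 210 209 204 194 156 140 140 146 107 100  95  91  91  93 104 121 136 136 122 121 127
168 197 208 211 198 188 175 150 133 126 102  99  92  85  94 103 105 119 135 132 134 137 143
169 204 205 202 188 174 177 178 157 112  92  88  86  92 109 113 108 113 129 136 145 148 165
170 205 203 195 187 173 166 190 178 111 101 103 107 115 130 125 107 104 122 136 146 149 173
171 204 204 196 177 180 179 190 154 107 111 121 120 120 124 126 115 108 116 134 145 147 155
172 168 155 150 143 161 171 177 138 110 135 147 129 118 119 114 104 106 122 141 146 140 123
```

```bash
python3 -c "
from cell import arm
print(arm.finish_job())"
```

```text
the job is handed in; nothing more can be done
None
```

I handed the job in with the lock ring held spread around the spindle: its mid-height is about 77.4 mm (groove 77.5 mm), handles fully squeezed and at their stop. The force readings showed only the weight of the pliers and ring, with no sign of contact. The last close look, after lift-off, showed the ring about level on the tips; at the groove I checked by numbers only, and no verdict came back.

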